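Take down the pile of fixture parts into their nests

TASK

Take the pile apart from the top down, one piece at a time, and set each piece down flat, right side up, inside the grey nest with a bright metal rim made for its shape: brass block in the smallest nest, round puck in the round one, black box in the nearly square one, aluminium plate in the long one. Lower the pieces rather than dropping or tipping them, and leave the loupe and the thumb-stick module standing where they are.

Things in the scene. Friction and masses are not known exactly. Their poses are not given: they have to be found in the camera images.
- brass_block: Brass contact block with a row of small pins, on top of the pile: 18 (x) x 26 (y) mm, its solid body 11 mm high (pins to 15 mm). Origin: centre of its underside, z up.
- puck: White round calibration puck, 54 mm diameter, 14 mm high, flat on top, below the brass block. Origin: centre of its underside, z up.
- parts_case: Black closed parts box with a pale label on its front, lid fast; below the puck. The body is 50 (x) x 66 (y) x 22 mm high; a thin front tab and hinges bring the overall x size to 58 mm (they do not hinder gripping across the 50 mm). Origin: centre of its underside, z up.
- base_plate: Bare aluminium plate with four screw holes, bottom of the pile, lying on a thin dark rubber pad (72 x 124 x 5 mm, fixed to the bench): 58 (x) x 110 (y) x 14 mm. Origin: centre of its underside, z up. (A fixed, tilted black tray of circuit boards stands amid the work, about x 0.39 to 0.61 and y -0.05 to 0.20, up to 0.15 m high: carry the pieces over or round it.)
- block_nest: Smallest rectangular nest, fixed to the bench: shallow tray, grey floor, bright metal rim, inside 34 (x) x 42 (y) mm. All nests: floor 3.5 mm above the bench, rim 4 mm wide whose top is 7.5 mm above the bench. Origin of each nest: centre of its underside, on the bench, z up.
- puck_nest: Round nest, fixed, inside diameter 70 mm; floor 3.5 mm, rim top 7.5 mm above the bench. Origin: centre of its underside.
- case_nest: Middle-sized, nearly square nest, fixed, inside 72 (x) x 80 (y) mm; floor 3.5 mm, rim top 7.5 mm above the bench. Origin: centre of its underside.
- plate_nest: Long rectangular nest, fixed, inside 74 (x) x 126 (y) mm; floor 3.5 mm, rim top 7.5 mm above the bench. Origin: centre of its underside.
- eye_loupe: Bystander: black eye loupe standing on the bench, 36 mm diameter, 36 mm high. Origin: centre of its underside.
- stick_module: Bystander: small thumb-stick module on a metal cage with a black round cap, 33 x 37 x 16 mm, on the bench. Origin: centre of its underside.

How it is judged:
On the way, in this order (a step that is already met when the one before it is completed fails the run):
1. the brass contact block lies flat inside its own nest, let go (horizontal distance between brass_block and block_nest below 0.014 m and z of brass_block in the frame of block_nest below 0.005 m and angle between brass_block's own z axis and vertical below 0.05 rad and linear speed of brass_block below 0.02 m/s and contact force between the fingers and brass_block below 0.1 N), for 0.2 s.
2. the white puck lies flat inside its own nest, let go (horizontal distance between puck and puck_nest below 0.013 m and z of puck in the frame of puck_nest below 0.005 m and angle between puck's own z axis and vertical below 0.05 rad and linear speed of puck below 0.02 m/s and contact force between the fingers and puck below 0.1 N), for 0.2 s.
3. the black parts box lies flat inside its own nest, let go (horizontal distance between parts_case and case_nest below 0.018 m and z of parts_case in the frame of case_nest below 0.005 m and angle between parts_case's own z axis and vertical below 0.05 rad and linear speed of parts_case below 0.02 m/s and contact force between the fingers and parts_case below 0.1 N), for 0.2 s.
4. the aluminium plate lies flat inside its own nest, let go (horizontal distance between base_plate and plate_nest below 0.014 m and z of base_plate in the frame of plate_nest below 0.005 m and angle between base_plate's own z axis and vertical below 0.05 rad and linear speed of base_plate below 0.02 m/s and contact force between the fingers and base_plate below 0.1 N), for 0.2 s.
At the end, for the whole second after the job is handed in: Each of the four pieces lies flat on the floor of its own nest, inside the rim (centres within 13 mm for the puck, 14 mm for block and plate, 18 mm for the box; tilt under 0.05 rad; underside under 5 mm above the bench), at rest and let go (all of step 1 and all of step 2 and all of step 3 and all of step 4); the robot touches nothing.
It fails at once if the loupe or the thumb-stick module is pushed more than 15 mm or knocked over (distance of any of eye_loupe, stick_module from where it was at the start of the episode above 0.015 m or angle between any of eye_loupe, stick_module's own z axis and vertical above 0.4 rad).
It fails at once if a piece of the pile is tipped by more than 45 degrees (angle between any of brass_block, puck, parts_case, base_plate's own z axis and vertical above 0.79 rad).
It fails at once if a piece is dropped: it falls free more than 3 cm above its nest's floor ((horizontal distance between brass_block and block_nest below 0.05 m and z of brass_block in the frame of block_nest above 0.0335 m and contact force between anything else and brass_block below 0.001 N) or (horizontal distance between puck and puck_nest below 0.05 m and z of puck in the frame of puck_nest above 0.0335 m and contact force between anything else and puck below 0.001 N) or (horizontal distance between parts_case and case_nest below 0.05 m and z of parts_case in the frame of case_nest above 0.0335 m and contact force between anything else and parts_case below 0.001 N) or (horizontal distance between base_plate and plate_nest below 0.05 m and z of base_plate in the frame of plate_nest above 0.0335 m and contact force between anything else and base_plate below 0.001 N)).
It also fails if it takes over 118 s, if anything falls off the work surface, if the arm or the gripper's body presses on something with over 40 N, if the wrist force passes 120 N, or if a joint passes its speed limit or range.

ROBOT

A 6-joint arm with a two-finger parallel gripper is mounted at the origin on a cart in front of the work surface, level with it; the furniture and walls round the work are solid. World frame = base frame: x ahead of the robot, y to its left, z up, the work surface at z = 0. Lengths are in m, angles in rad, forces in N, time in s.
With the tool pointing down it reaches from about 0.35 to 0.975 m from the base axis. Payload 4.9 kg.
Tool frame: the origin (TCP) lies midway between the tips of the shut fingers; the grasp point (between the pads) lies behind it (manip.grasp_offset is the y of the grasp point in the tool frame, in m); y points along the fingers, z is the direction in which the jaws open and shut, and the axes are right-handed (so a half turn about y gives the same grasp; the last joint's range is limited). The gripper opens to 85 mm and grips with 20 to 120 N. Pads are 22 mm wide; open, the fingers measure 114 mm over their backs; the gripper's body (76 mm by 85 mm) begins 54 mm behind the grasp point. The pads swing forward as they close: fully open they stand 13 mm farther back than shut.
Start: joints at [1.228, 0.053, 1.613, -0, 1.476, -0.119], TCP at [0.139, 0.609, 0.231] pointing down, gripper open.
Joint ranges: [-3.01, 3.01], [-1.01, 2.22], [0.06, 2.58], [-1.02, 4.17], [0.09, 2.62], [-3.14, 3.14]. Speed limits (rad/s): [2.57, 2.57, 3.14, 3.14, 3.14, 3.14].

INTERFACE

Orientations are given as a unit quaternion [w, x, y, z].
In Python, from plant import manip gives the robot as it stands. The module is installed in compiled form; this text tells all that it offers.
- The arm moves only by the shell command python3 -m jog 'ROWS'. ROWS is a JSON object of lists of equal length, an entry for each row: "offset": the shift along the world's x, y, z in units of 50 mm (1.0 is 50 mm), a list of three; "angular": the turn, a rotation vector about the world's x, y, z in units of 6 degrees (1.0 is 6 degrees), a list of three; "jaw": the finger opening in mm, from 0 to 85.4. In form: {"offset": [[tx, ty, tz], ...], "angular": [[ax, ay, az], ...], "jaw": [jaw, ...]}. A call has 1 to 12 rows; each row shifts and turns the commanded pose from where the row before left it; what a row does not reach is not made up. A row lasts 1/10 s, in which the tool goes at most 50 mm and 8.59 degrees, less where a joint would pass 70% of its speed; a pose out of reach is approached as far as the arm can. A call is refused whole if a number of a shift passes 1 or a number of a turn 1, either way. A call with a gripper value outside its range is refused whole. The fingers move at their own pace and stop on an object; the grip force is fixed at half the most. Time passes only in rows, so rows that do not move let the fingers close. It gives the time, the measured TCP pose, the force and the opening at its end, in the units of the state.
- manip.state(): the state, without advancing time (a new reading comes with each control period).
- manip.grab_frame(name): name is "side" or "top"; returns the picture (384x512x3 uint8, blue, green, red); there is no depth.
- manip.camera_model(name): a dict with "fx", "fy", "cx", "cy" (pixels), "k1" (the pictures are not rectified: a ray, as slopes to the right and down, at radius r is drawn at 1 + k1 r^2 times it, then the intrinsics apply), "rvec" (rotation vector, rad) and "tvec" (3), from world to camera coordinates, as OpenCV has them. Camera axes: x right, y down, z forward; pixel columns grow to the right and rows downward; lengths in m; the calibration is good to about 2 mm. A picture is of the moment at which its call begins. camera_model takes no time and is no camera call.
- manip.job_done(): hands the job in, once; it reports no verdict.
The state is a dict: "time": time; "joint_pos": joint angles; "joint_vel": joint speeds; "joint_efforts": joint torques, N m; "tool_pos": TCP position; "tool_rot": TCP orientation; "contact_force": force on the tool from outside, world axes, zero at the start; "ft_torque": the same for the moment, N m; "gripper_width": opening from 0.0 (shut) to 1.0 (fully open).
Only numpy, scipy, OpenCV 4.12 (cv2) and the standard library are available. Lean on these libraries where they do the work, as an engineer would, in place of code of your own. Each camera call takes 0.05 s, during which the arm holds its last target.

## Working session

There is one attempt and no reset: what is moved stays moved. The work goes in short steps, Python scripts to look and compute and a shell command to move; the robot and the scene stay as the last step left them, time stands still between calls to the robot, and variables do not carry over. Pictures are saved under pics/ and viewed, and the job is handed in when it is done.

```bash
mkdir -p pics; ls; python3 - <<'E'
from plant import manip
import cv2
for n in("side","top"):
    cv2.imwrite(f"pics/{n}0.png",manip.grab_frame(n)); print(manip.camera_model(n))
print(manip.state(), manip.grasp_offset)
E
```

```text
pics
{'fx': 488.42803078632267, 'fy': 488.42803078632267, 'cx': 252.34295646999584, 'cy': 196.51542716007265, 'k1': 0.03199025026079406, 'rvec': array([ 0.08907454, -2.65615951,  1.57486195]), 'tvec': array([0.53178194, 0.08619408, 1.66635245])}
{'fx': 473.2809396756302, 'fy': 473.2809396756302, 'cx': 250.24976612857736, 'cy': 194.2057957452157, 'k1': -0.010256297605331031, 'rvec': array([ 2.13440571, -2.20099697,  0.11137763]), 'tvec': array([-0.01413661,  0.54034294,  1.40606229])}
{'time': 0.1, 'joint_pos': array([ 1.22795372e+00,  5.33013462e-02,  1.61418380e+00,  3.10594685e-06,
        1.47605362e+00, -1.18993642e-01]), 'joint_vel': array([ 0.00133887, -0.00087154, -0.0040033 , -0.0002874 , -0.00018834,
       -0.00014207]), 'joint_efforts': array([ 4.23509914e-05, -3.94899988e+01, -3.71363425e+01, -1.17163440e-04,
        3.86559666e-03, -5.78669699e-06]), 'tool_pos': array([0.13853526, 0.60884802, 0.23016328]), 'tool_rot': array([-0.70201252,  0.7033516 , -0.07913603,  0.07881895]), 'contact_force': array([0.31147693, 0.10496766, 1.51593526]), 'ft_torque': array([0.03188107, 0.04448876, 0.02790183]), 'gripper_width': 1.0006721694459217} -0.0187
```

View pics/side0.png

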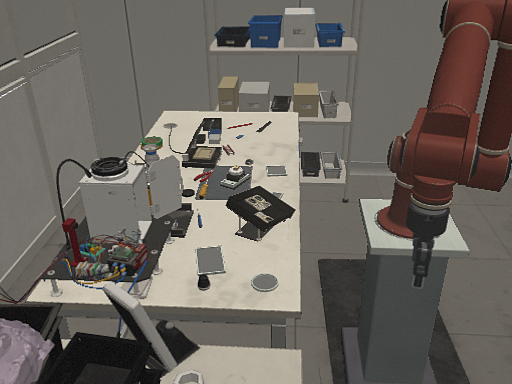

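View pics/top0.png

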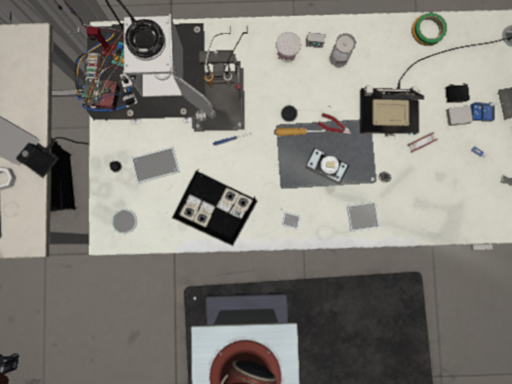

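The top view shows the pile near (327,165), the plate nest near (155,163), the puck nest at (124,221), the block nest at (290,220) and the case nest at (362,216). I'll enlarge these.

```bash
cat > h.py <<'E'
import numpy as np, cv2
from plant import manip
from scipy.spatial.transform import Rotation as R
def cam(n):
    c=manip.camera_model(n); K=np.array([[c['fx'],0,c['cx']],[0,c['fy'],c['cy']],[0,0,1]])
    return K,np.array([c['k1'],0,0,0.]),np.asarray(c['rvec']),np.asarray(c['tvec'])
def pix(n,P):
    K,d,r,t=cam(n); return cv2.projectPoints(np.array(P,float).reshape(-1,3),r,t,K,d)[0].reshape(-1,2)
def world(n,uv,z):
    K,d,r,t=cam(n); p=cv2.undistortPoints(np.array(uv,float).reshape(-1,1,2),K,d).reshape(-1,2)
    M=cv2.Rodrigues(r)[0]; c=-M.T@t; D=np.c_[p,np.ones(len(p))]@M
    return c+D*((z-c[2])/D[:,2])[:,None]
def crop(n,u,v,w,h,s,out,im=None,draw=None):
    im=manip.grab_frame(n) if im is None else im
    c=cv2.resize(im[v:v+h,u:u+w],None,fx=s,fy=s,interpolation=cv2.INTER_CUBIC)
    if draw:
        for P,col in draw:
            q=((pix(n,P)-[u,v]+.5)*s).astype(np.int32); cv2.polylines(c,[q],True,col,1)
    for i in range(0,w,10): cv2.putText(c,str(u+i),(i*s,8),0,.3,(0,0,255)); cv2.line(c,(i*s,8),(i*s,12),(0,0,255))
    for i in range(0,h,10): cv2.putText(c,str(v+i),(0,i*s+4),0,.3,(0,0,255))
    cv2.imwrite(out,c)
def rect(x,y,z,sx,sy,yaw):
    c,s=np.cos(yaw),np.sin(yaw)
    return [[x+c*a*sx/2-s*b*sy/2,y+s*a*sx/2+c*b*sy/2,z] for a,b in((1,1),(-1,1),(-1,-1),(1,-1))]
E
python3 - <<'E'
from h import *
t=cv2.imread('pics/top0.png')
crop('top',270,115,130,120,6,'pics/t1.png',t)
crop('top',100,140,90,95,6,'pics/t2.png',t)
s=cv2.imread('pics/side0.png')
crop('side',180,140,120,110,6,'pics/s1.png',s)
crop('side',180,240,120,55,6,'pics/s2.png',s)
for n,z in(('top',0),):
  print(world(n,[[327,165],[155,163],[124,221],[290,220],[362,216],[115,166],[385,177]],0).round(3))
E
```

```text
[[ 0.626 -0.272  0.   ]
 [ 0.649  0.263  0.   ]
 [ 0.472  0.36   0.   ]
 [ 0.459 -0.15   0.   ]
 [ 0.465 -0.372  0.   ]
 [ 0.644  0.387  0.   ]
 [ 0.583 -0.45   0.   ]]
```

View pics/t1.png

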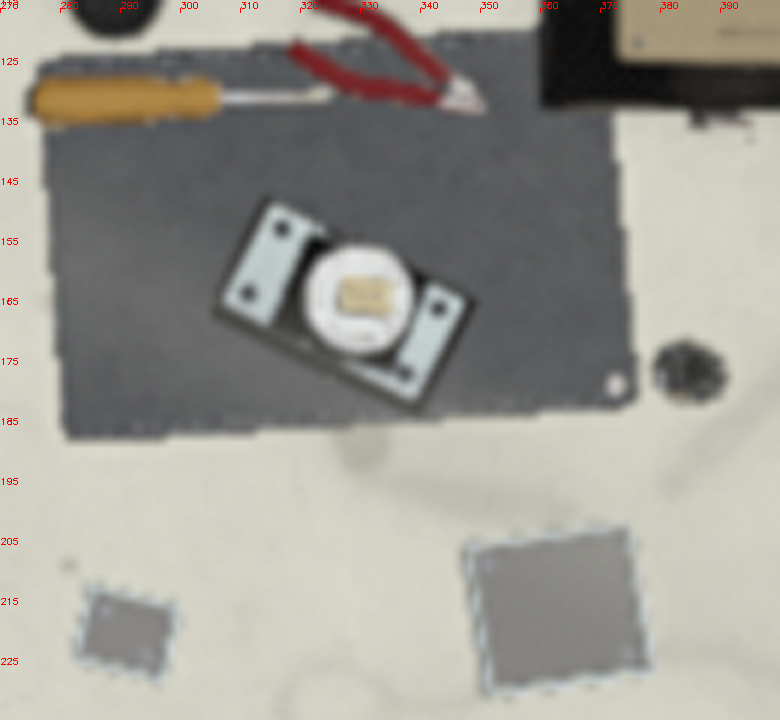

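View pics/t2.png

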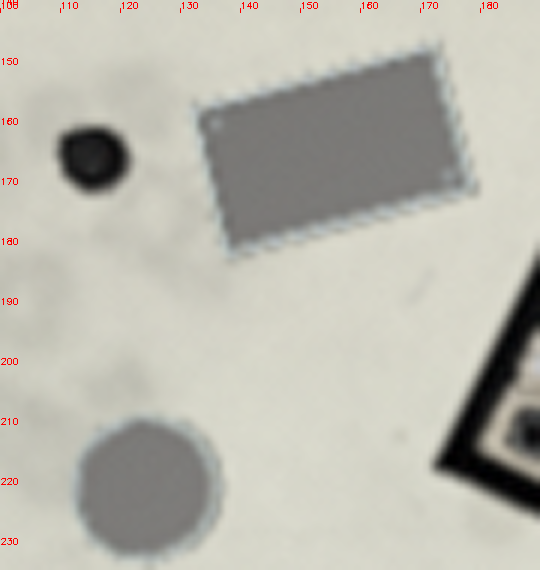

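View pics/s1.png

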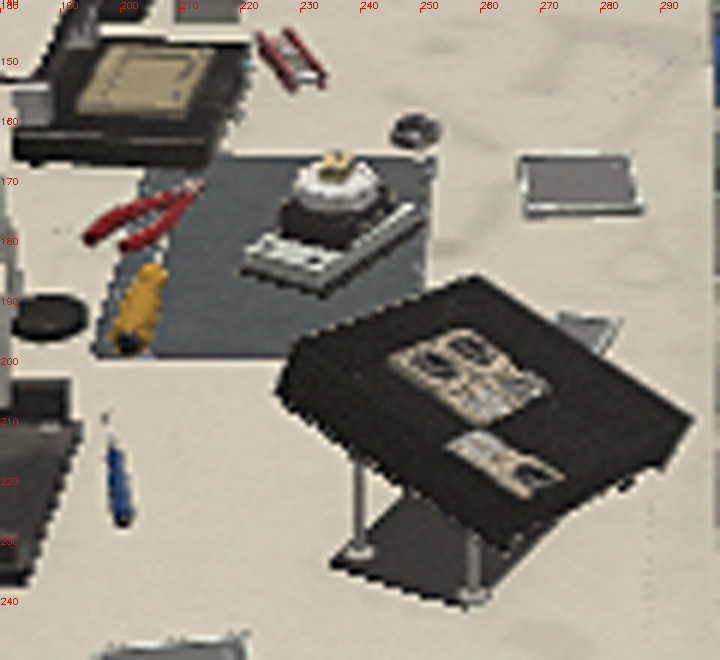

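View pics/s2.png

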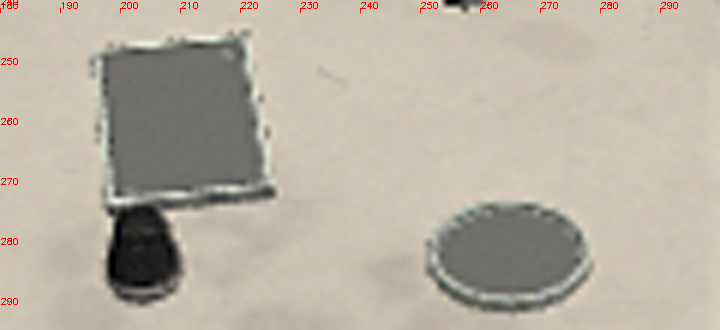

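```bash
cat > fit.py <<'E'
from h import *
from scipy.optimize import least_squares
def fitrect(n,uv,z,sx,sy,guess):
    uv=np.array(uv,float)
    def f(p,):
        q=pix(n,rect(p[0],p[1],z,sx,sy,p[2]))
        d=np.linalg.norm(q[None]-uv[:,None],axis=2); j=d.argmin(1)
        return (q[j]-uv).ravel()
    best=min((least_squares(f,[guess[0],guess[1],y]) for y in np.linspace(-1.5,1.5,13)),key=lambda r:r.cost)
    return best.x,np.sqrt(2*best.cost/len(uv))
E
python3 - <<'E'
from fit import *
def c(l,u,v,s=6): return np.array(l)/s+[u-.5,v-.5]
T=(270,115);U=(100,140)
w=dict(block_nest=(c([(90,583),(176,602),(162,680),(75,660)],*T),.0075,.042,.050),
case_nest=(c([(463,545),(628,527),(650,668),(487,697)],*T),.0075,.080,.088),
plate_nest=(c([(192,103),(436,42),(480,188),(230,258)],*U),.0075,.082,.134),
plate=(c([(270,200),(474,297),(413,405),(219,302)],*T),.019,.058,.110),
block=(c([(340,272),(396,279),(391,318),(338,313)],*T),.066,.018,.026))
t=cv2.imread('pics/top0.png');s=cv2.imread('pics/side0.png');d=[]
for k,(uv,z,a,b) in w.items():
    W=world('top',uv,z); x,e=fitrect('top',uv,z,a,b,W.mean(0)); print(k,x[:2].round(4),np.degrees(x[2]).round(1),e.round(2), np.linalg.norm(W-np.roll(W,1,0),axis=1).round(3))
    d.append((rect(x[0],x[1],z,a,b,x[2]),(0,0,255)))
print('puck nest',world('top',c([(149,489)],*U),.0075), 'puck',world('top',c([(358,300)],*T),.055))
an=np.linspace(0,6.28,40)
def circ(x,y,z,r): return np.c_[x+r*np.cos(an),y+r*np.sin(an),0*an+z]
pn=world('top',c([(149,489)],*U),.0075)[0];p=world('top',c([(358,300)],*T),.055)[0]
d+= [(circ(pn[0],pn[1],.0075,.039),(0,0,255)),(circ(p[0],p[1],.055,.027),(0,0,255))]
crop('top',270,115,130,120,6,'pics/t1b.png',t,d)
crop('top',100,140,90,95,6,'pics/t2b.png',t,d)
crop('side',180,140,120,110,6,'pics/s1b.png',s,d)
crop('side',180,240,120,55,6,'pics/s2b.png',s,d)
E
```

```text
block_nest [ 0.4597 -0.1512] -13.8 0.87 [0.04  0.045 0.04  0.045]
case_nest [ 0.4642 -0.3714] 6.1 1.03 [0.078 0.085 0.073 0.085]
plate_nest [0.6446 0.2604] 13.6 0.62 [0.084 0.13  0.08  0.133]
plate [ 0.6245 -0.2684] -29.2 0.99 [0.059 0.115 0.064 0.112]
block [ 0.6192 -0.2717] -8.0 0.43 [0.021 0.028 0.02  0.026]
puck nest [[0.47127264 0.35684766 0.0075    ]] puck [[ 0.61887229 -0.26942042  0.055     ]]
```

View pics/t1b.png

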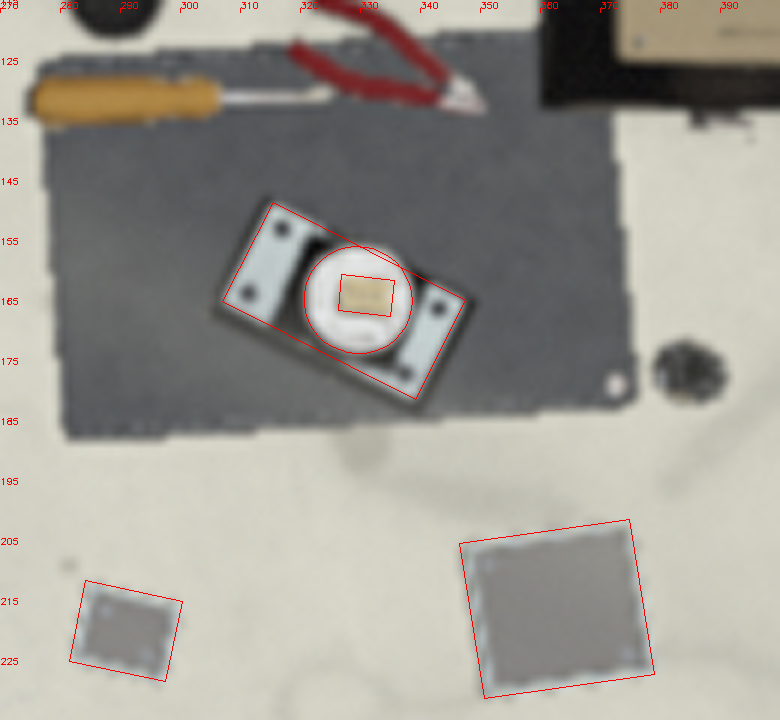

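View pics/t2b.png

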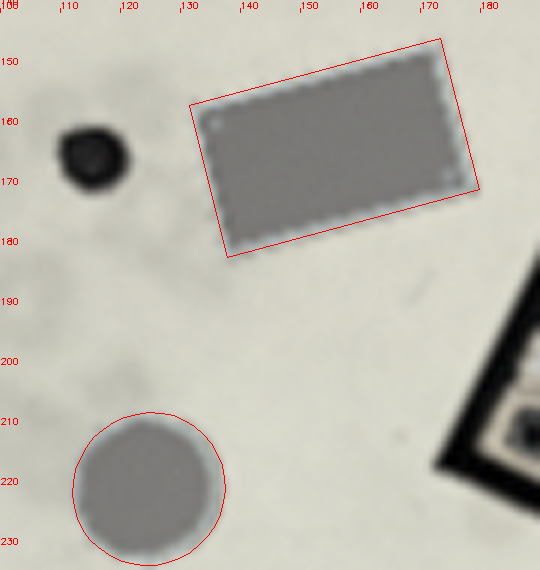

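View pics/s1b.png

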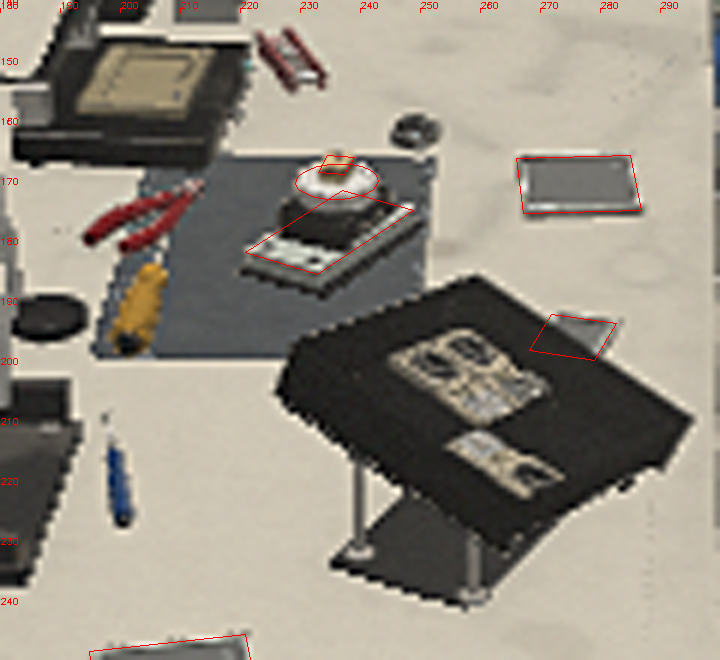

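View pics/s2b.png

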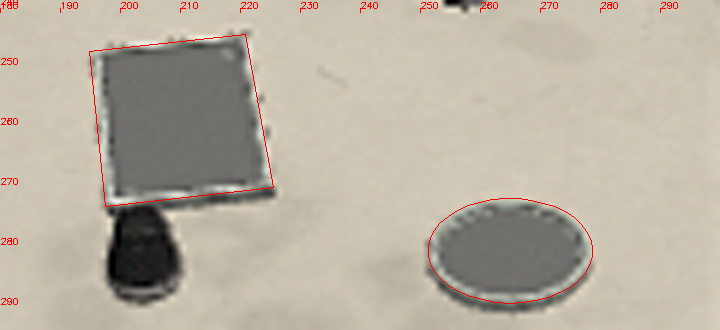

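```bash
cat >> h.py <<'E'
def st():
    s=manip.state(); M=R.from_quat(np.roll(s['tool_rot'],-1)).as_matrix()
    y=M[:,2]; print('t',round(s['time'],2),'pos',s['tool_pos'].round(4),'jawyaw',np.degrees(np.arctan2(y[1],y[0])).round(2),'ydir',M[:,1].round(4),'q',s['joint_pos'].round(2),'F',s['contact_force'].round(1),'w',s['gripper_width']*85.4)
    return s,M
def go(x,y,z,jaw=None):
    s,M=st(); d=np.array([x,y,z])-s['tool_pos']; print('offset units',(d/.05).round(3))
    a=M[:,2]; cur=np.degrees(np.arctan2(a[1],a[0]))
    # level + yaw
    tgt=cur if jaw is None else cur+((jaw-cur+90)%180-90)
    c,sn=np.cos(np.radians(tgt)),np.sin(np.radians(tgt))
    zt=np.array([c,sn,0]); yt=np.array([0,0,-1.]); T=np.c_[np.cross(yt,zt),yt,zt]
    print('rot units',(np.degrees(R.from_matrix(T@M.T).as_rotvec())/6).round(3))
E
python3 -c "
from h import *
go(.619,-.2706,.16,-8)"
```

```text
t 0.1 pos [0.1385 0.6088 0.2302] jawyaw 77.17 ydir [-7.0e-04 -1.8e-03 -1.0e+00] q [ 1.23  0.05  1.61  0.    1.48 -0.12] F [0.3 0.1 1.5] w 85.45740327068172
offset units [  9.609 -17.589  -1.403]
rot units [ 9.0000e-03 -1.8000e-02 -1.4196e+01]
```

```bash
python3 -m jog '{"offset":[[0.48,-0.85,0.1],[0.48,-0.85,0.1],[0.48,-0.85,0.1],[0.48,-0.85,0],[0.48,-0.85,0],[0.48,-0.85,0],[0.48,-0.85,0],[0.48,-0.85,0],[0.48,-0.85,0],[0.48,-0.85,0],[0.48,-0.85,0],[0.48,-0.85,0]],"angular":[[0,0,-0.7],[0,0,-0.7],[0,0,-0.7],[0,0,-0.7],[0,0,-0.7],[0,0,-0.7],[0,0,-0.7],[0,0,-0.7],[0,0,-0.7],[0,0,-0.7],[0,0,-0.7],[0,0,-0.7]],"jaw":[85,85,85,85,85,85,85,85,85,85,85,85]}'
python3 -c "
from h import *
go(.619,-.2706,.16,-8)"
```

```text
time: 1.3
tool_pos: [0.427, 0.0974, 0.2461]
tool_rot: [0.602, -0.601, 0.372, -0.372]
contact_force: [1.1, 0.9, -0.8]
gripper_width: 0.992
t 1.3 pos [0.427  0.0974 0.2461] jawyaw 26.59 ydir [ 4.e-04  2.e-04 -1.e+00] q [ 0.05 -0.43  2.01  0.    1.56 -0.41] F [ 1.1  0.9 -0.8] w 84.73396022764526
offset units [ 3.839 -7.361 -1.722]
rot units [-1.000e-03  4.000e-03 -5.765e+00]
```

Tracks well. On to above the block, partly closing the jaws.

```bash
python3 -m jog '{"offset":[[0.43,-0.82,0],[0.43,-0.82,0],[0.43,-0.82,0],[0.43,-0.82,0],[0.43,-0.82,0],[0.43,-0.82,0],[0.43,-0.82,-0.4],[0.43,-0.82,-0.4],[0.4,-0.8,-0.4],[0,0,-0.5],[0,0,0]],"angular":[[0,0,-0.64],[0,0,-0.64],[0,0,-0.64],[0,0,-0.64],[0,0,-0.64],[0,0,-0.64],[0,0,-0.64],[0,0,-0.64],[0,0,-0.64],[0,0,0],[0,0,0]],"jaw":[85,80,70,60,50,50,50,50,50,50,50]}'
python3 -c "
from h import *
go(.619,-.2706,.060,-8)
crop('top',290,130,80,70,8,'pics/a1.png'); crop('side',200,120,80,75,8,'pics/a2.png')"
```

```text
time: 2.4
tool_pos: [0.6156, -0.2675, 0.1554]
tool_rot: [0.463, -0.466, 0.537, -0.53]
contact_force: [-1.2, 1.1, -0.7]
gripper_width: 0.584
t 2.4 pos [ 0.6156 -0.2675  0.1554] jawyaw -7.87 ydir [-0.0089  0.0053 -0.9999] q [-0.52  0.22  1.56  0.    1.37 -0.38] F [-1.2  1.1 -0.7] w 49.87835919459204
offset units [ 0.067 -0.062 -1.908]
rot units [-0.051 -0.085 -0.021]
```

View pics/a1.png

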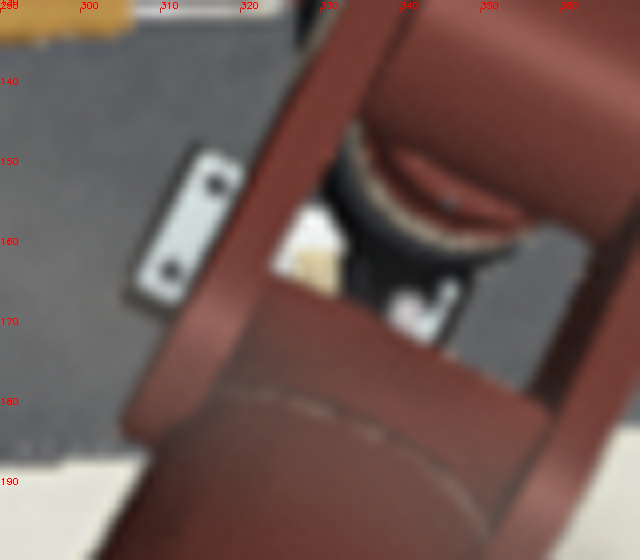

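View pics/a2.png

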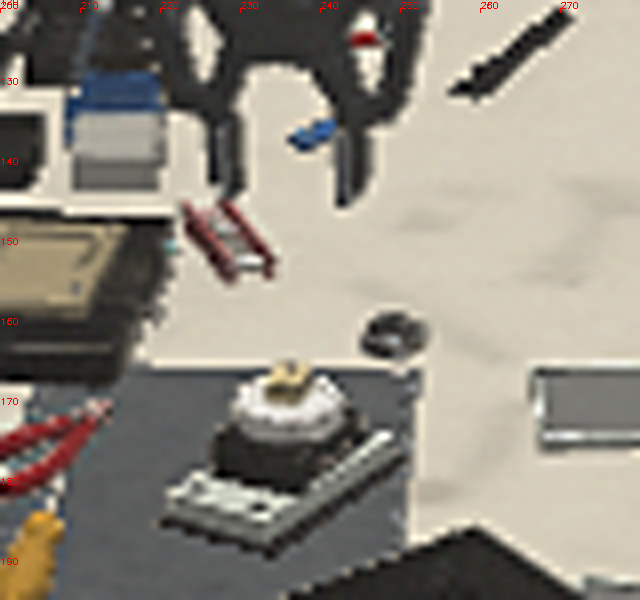

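```bash
python3 -m jog '{"offset":[[0.06,-0.06,-0.5],[0,0,-0.5],[0,0,-0.4],[0,0,-0.2],[0,0,-0.1],[0,0,0]],"angular":[[-0.05,-0.08,0],[0,0,0],[0,0,0],[0,0,0],[0,0,0],[0,0,0]],"jaw":[50,50,50,50,50,50]}'
python3 -c "
from h import *
go(.619,-.2706,.060,-8)
crop('side',200,120,80,75,8,'pics/a3.png')"
```

```text
time: 3.1
tool_pos: [0.6218, -0.2707, 0.0777]
tool_rot: [-0.466, 0.464, -0.529, 0.536]
contact_force: [0.4, -0.9, 0.0]
gripper_width: 0.585
t 3.1 pos [ 0.6218 -0.2707  0.0777] jawyaw -7.74 ydir [ 0.0094 -0.0058 -0.9999] q [-0.52  0.3   1.6  -0.    1.23 -0.38] F [ 0.4 -0.9  0. ] w 50.001115227407176
offset units [-0.055  0.001 -0.353]
rot units [ 0.056  0.089 -0.042]
```

View pics/a3.png

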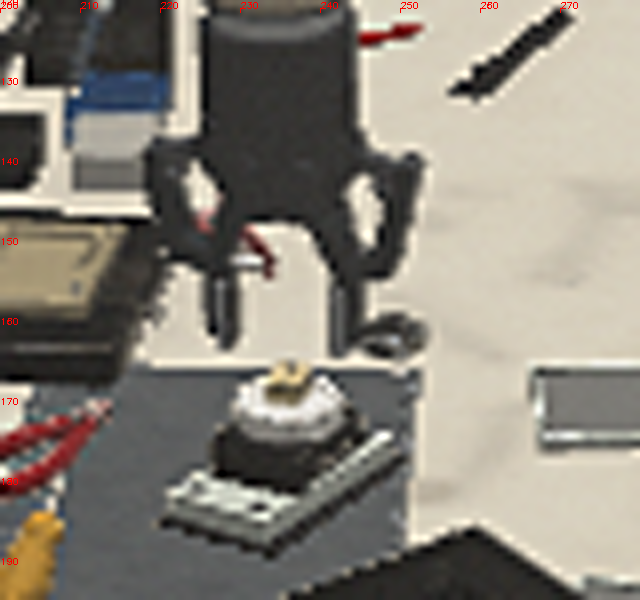

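```bash
python3 -m jog '{"offset":[[-0.05,0,0],[0,0,0]],"angular":[[0.05,0.08,0],[0,0,0]],"jaw":[50,50]}'
python3 -c "
from h import *
go(.619,-.2706,.060,-8)"
```

```text
time: 3.35
tool_pos: [0.6194, -0.2714, 0.0781]
tool_rot: [-0.465, 0.465, -0.532, 0.533]
contact_force: [-0.2, -0.0, 0.1]
gripper_width: 0.583
t 3.35 pos [ 0.6194 -0.2714  0.0781] jawyaw -7.79 ydir [ 1.5e-03 -9.0e-04 -1.0e+00] q [-0.52  0.3   1.6  -0.    1.24 -0.39] F [-0.2 -0.   0.1] w 49.76831582439198
offset units [-0.009  0.016 -0.361]
rot units [ 0.009  0.015 -0.035]
```

```bash
python3 -m jog '{"offset":[[0,0.01,-0.18],[0,0,-0.16],[0,0,0],[0,0,0],[0,0,0],[0,0,0],[0,0,0],[0,0,0]],"angular":[[0,0,0],[0,0,0],[0,0,0],[0,0,0],[0,0,0],[0,0,0],[0,0,0],[0,0,0]],"jaw":[50,50,30,20,5,5,5,5]}'
python3 -c "
from h import *
go(.619,-.2706,.060,-8)
crop('side',200,120,80,75,8,'pics/a4.png')"
```

```text
time: 4.15
tool_pos: [0.6189, -0.2704, 0.0597]
tool_rot: [-0.465, 0.465, -0.533, 0.533]
contact_force: [0.1, -0.1, -0.6]
gripper_width: 0.181
t 4.15 pos [ 0.6189 -0.2704  0.0597] jawyaw -7.78 ydir [ 2.e-04 -1.e-04 -1.e+00] q [-0.52  0.32  1.61  0.    1.21 -0.39] F [ 0.1 -0.1 -0.6] w 15.442241956322352
offset units [ 0.002 -0.003  0.005]
rot units [ 0.001  0.002 -0.036]
```

View pics/a4.png

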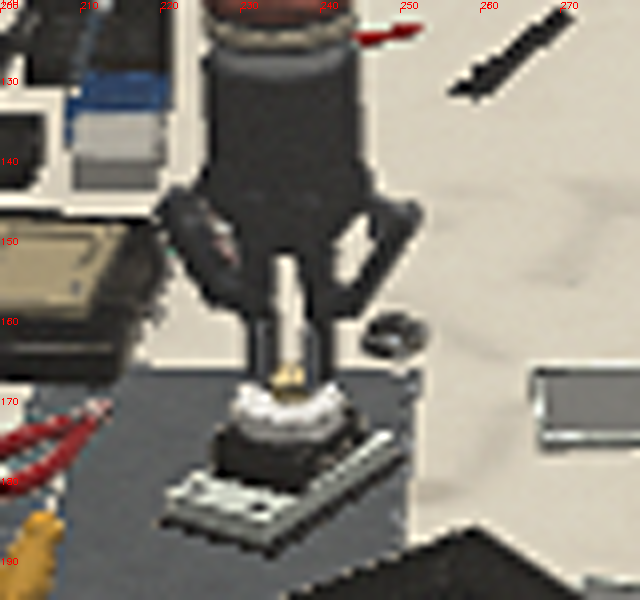

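```bash
python3 -m jog '{"offset":[[0,0,0.1],[0,0,0.3],[0,0,0.5],[0,0,0.3],[0,0,0]],"angular":[[0,0,0],[0,0,0],[0,0,0],[0,0,0],[0,0,0]],"jaw":[5,5,5,5,5]}'
python3 -c "
from h import *
go(.4597,-.1512,.05,-13.8)
crop('side',200,120,80,75,8,'pics/a5.png')"
```

```text
time: 4.7
tool_pos: [0.6211, -0.2717, 0.1246]
tool_rot: [-0.466, 0.464, -0.53, 0.535]
contact_force: [0.2, 0.2, -0.5]
gripper_width: 0.184
t 4.7 pos [ 0.6211 -0.2717  0.1246] jawyaw -7.78 ydir [ 0.0067 -0.0039 -1.    ] q [-0.52  0.25  1.58 -0.    1.31 -0.39] F [ 0.2  0.2 -0.5] w 15.723262844561035
offset units [-3.228  2.41  -1.491]
rot units [ 0.041  0.062 -1.003]
```

View pics/a5.png

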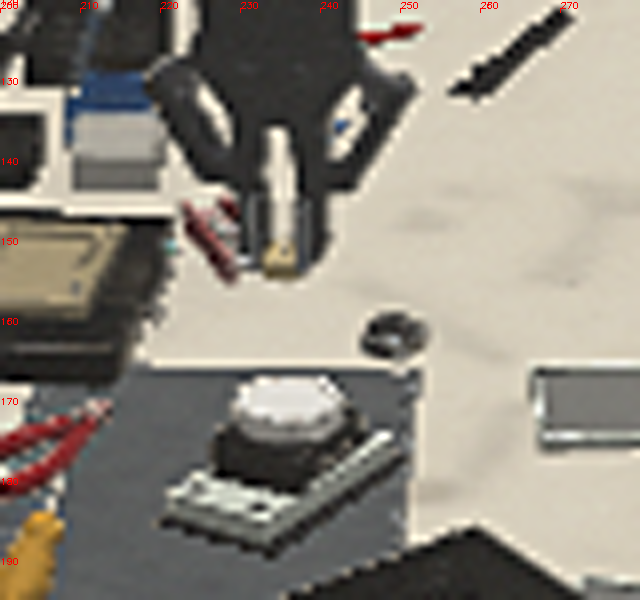

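Block is held at about (233,152) and the puck is undisturbed.

```bash
python3 -m jog '{"offset":[[-0.4,0.3,0],[-0.6,0.45,0],[-0.6,0.45,0],[-0.6,0.45,0],[-0.6,0.45,0],[-0.4,0.3,-0.3],[0,0,-0.4],[0,0,-0.4],[0,0,0],[0,0,0]],"angular":[[0,0,-0.2],[0,0,-0.2],[0,0,-0.2],[0,0,-0.2],[0,0,-0.2],[0,0,0],[0,0,0],[0,0,0],[0,0,0],[0,0,0]],"jaw":[5,5,5,5,5,5,5,5,5,5]}'
python3 -c "
from h import *
go(.4597,-.1512,.0087,-13.8)"
```

```text
time: 5.75
tool_pos: [0.4582, -0.1501, 0.064]
tool_rot: [0.436, -0.437, 0.557, -0.556]
contact_force: [-0.2, -0.1, -0.1]
gripper_width: 0.183
t 5.75 pos [ 0.4582 -0.1501  0.064 ] jawyaw -13.79 ydir [-1.8e-03  9.0e-04 -1.0e+00] q [-0.47 -0.12  2.08  0.    1.19 -0.23] F [-0.2 -0.1 -0.1] w 15.600575172308913
offset units [ 0.03  -0.022 -1.105]
rot units [-0.009 -0.017 -0.002]
```

```bash
python3 -m jog '{"offset":[[0.03,-0.02,-0.3],[0,0,-0.3],[0,0,-0.2],[0,0,-0.1],[0,0,0],[0,0,0]],"angular":[[0,0,0],[0,0,0],[0,0,0],[0,0,0],[0,0,0],[0,0,0]],"jaw":[5,5,5,5,5,5]}'
python3 -c "
from h import *
go(.4597,-.1512,.0087,-13.8)
crop('top',270,200,50,40,14,'pics/b0.png')"
```

```text
time: 6.35
tool_pos: [0.4608, -0.1516, 0.0203]
tool_rot: [-0.437, 0.436, -0.556, 0.557]
contact_force: [-0.4, -0.4, -0.7]
gripper_width: 0.187
t 6.35 pos [ 0.4608 -0.1516  0.0203] jawyaw -13.78 ydir [ 8.e-04 -4.e-04 -1.e+00] q [-0.47 -0.05  2.09  0.    1.09 -0.23] F [-0.4 -0.4 -0.7] w 15.981302865699442
offset units [-0.023  0.009 -0.231]
rot units [ 0.004  0.008 -0.003]
```

View pics/b0.png

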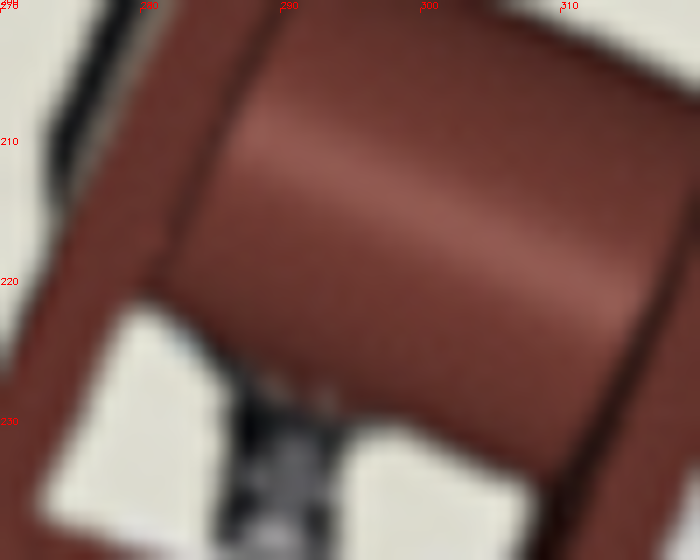

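```bash
python3 -m jog '{"offset":[[-0.02,0,-0.08],[0,0,-0.08],[0,0,-0.04],[0,0,0],[0,0,0]],"angular":[[0,0,0],[0,0,0],[0,0,0],[0,0,0],[0,0,0]],"jaw":[5,5,5,5,5]}'
python3 -c "
from h import *
go(.4597,-.1512,.0087,-13.8)"
```

```text
time: 6.9
tool_pos: [0.4592, -0.1514, 0.0095]
tool_rot: [0.436, -0.436, 0.556, -0.556]
contact_force: [-0.1, -0.1, 0.2]
gripper_width: 0.184
t 6.9 pos [ 0.4592 -0.1514  0.0095] jawyaw -13.78 ydir [-2.e-04  1.e-04 -1.e+00] q [-0.47 -0.03  2.1  -0.    1.07 -0.23] F [-0.1 -0.1  0.2] w 15.692701114178506
offset units [ 0.009  0.003 -0.016]
rot units [-0.001 -0.002 -0.003]
```

```bash
python3 -m jog '{"offset":[[0,0,-0.01],[0,0,0],[0,0,0],[0,0,0],[0,0,0.1],[0,0,0.4],[0,0,0.8],[-0.2,-0.5,0.8],[0,-0.8,0.5]],"angular":[[0,0,0],[0,0,0],[0,0,0],[0,0,0],[0,0,0],[0,0,0],[0,0,0],[0,0,0],[0,0,0]],"jaw":[5,36,36,36,36,40,60,85,85]}'
python3 -c "
from h import *
st()
crop('top',270,200,50,40,14,'pics/b1.png')
crop('side',250,160,60,60,10,'pics/b2.png')"
```

```text
time: 7.8
tool_pos: [0.4499, -0.2163, 0.1427]
tool_rot: [-0.438, 0.437, -0.554, 0.557]
contact_force: [2.0, -0.5, 0.2]
gripper_width: 0.953
t 7.8 pos [ 0.4499 -0.2163  0.1427] jawyaw -13.6 ydir [ 0.0035 -0.0019 -1.    ] q [-0.6  -0.18  1.99  0.    1.33 -0.36] F [ 2.  -0.5  0.2] w 81.39145000687347
```

View pics/b1.png

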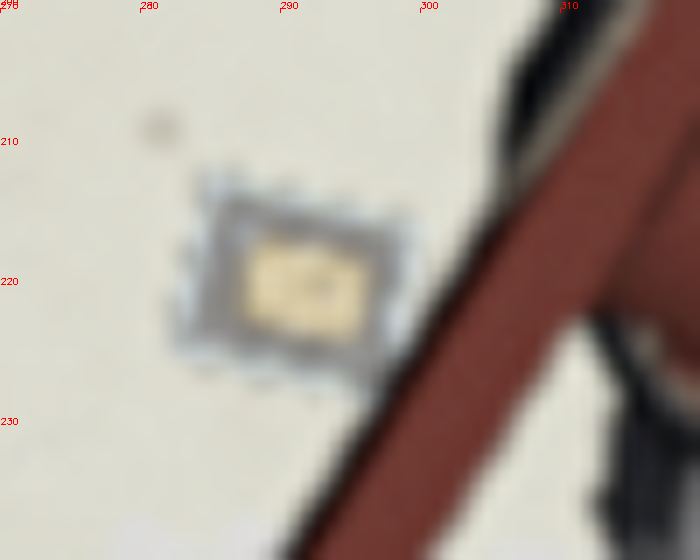

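View pics/b2.png

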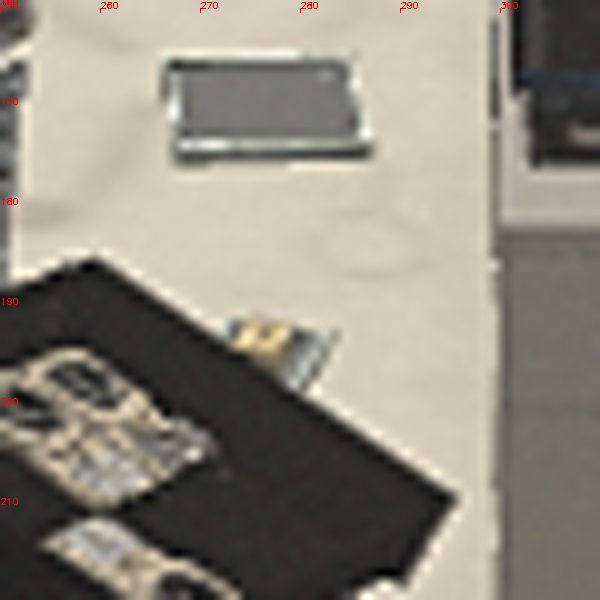

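Block lies centred in its nest (centre about (291,220.5) in the top view). Next the puck.

```bash
python3 -m jog '{"offset":[[0.7,-0.2,0],[0.9,-0.3,0],[0.9,-0.3,0],[0.6,-0.25,0],[0.2,0,-0.3],[0,0,-0.5],[0,0,-0.3],[0,0,0],[0,0,0]],"angular":[[0,0,0],[0,0,0],[0,0,0],[0,0,0],[0,0,0],[0,0,0],[0,0,0],[0,0,0],[0,0,0]],"jaw":[85,85,85,85,85,85,85,85,85]}'
python3 -c "
from h import *
go(.6189,-.2694,.043)"
```

```text
time: 8.8
tool_pos: [0.6139, -0.2684, 0.0838]
tool_rot: [0.436, -0.437, 0.557, -0.556]
contact_force: [0.7, -0.1, 0.2]
gripper_width: 0.996
t 8.8 pos [ 0.6139 -0.2684  0.0838] jawyaw -13.78 ydir [-1.e-03  6.e-04 -1.e+00] q [-0.52  0.28  1.61  0.    1.25 -0.28] F [ 0.7 -0.1  0.2] w 85.0527103470161
offset units [ 0.101 -0.019 -0.816]
rot units [-0.006 -0.01   0.   ]
```

```bash
python3 -m jog '{"offset":[[0.1,-0.02,-0.2],[0,0,-0.25],[0,0,-0.2],[0,0,-0.1],[0,0,0],[0,0,0]],"angular":[[0,0,0],[0,0,0],[0,0,0],[0,0,0],[0,0,0],[0,0,0]],"jaw":[85,85,85,85,85,85]}'
python3 -c "
from h import *
go(.6189,-.2694,.043)
crop('side',200,120,80,75,8,'pics/c1.png')"
```

```text
time: 9.4
tool_pos: [0.6193, -0.2699, 0.0465]
tool_rot: [0.436, -0.436, 0.556, -0.556]
contact_force: [0.7, 0.5, 0.4]
gripper_width: 0.998
t 9.4 pos [ 0.6193 -0.2699  0.0465] jawyaw -13.79 ydir [-1.e-04  1.e-04 -1.e+00] q [-0.52  0.34  1.61  0.    1.19 -0.28] F [0.7 0.5 0.4] w 85.19706233042314
offset units [-0.008  0.01  -0.071]
rot units [-0.001 -0.001  0.   ]
```

View pics/c1.png

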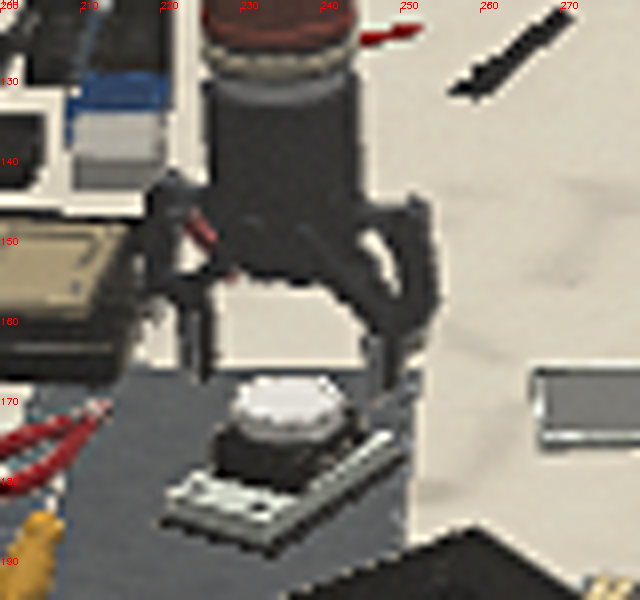

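```bash
python3 -m jog '{"offset":[[0,0.01,-0.07],[0,0,0],[0,0,0],[0,0,0],[0,0,0],[0,0,0],[0,0,0]],"angular":[[0,0,0],[0,0,0],[0,0,0],[0,0,0],[0,0,0],[0,0,0],[0,0,0]],"jaw":[85,70,60,45,40,40,40]}'
python3 -c "
from h import *
go(.6189,-.2694,.043)
crop('side',200,120,80,75,8,'pics/c2.png')"
```

```text
time: 10.15
tool_pos: [0.6199, -0.2697, 0.0441]
tool_rot: [-0.437, 0.436, -0.556, 0.557]
contact_force: [-0.7, -0.2, 6.0]
gripper_width: 0.573
t 10.15 pos [ 0.6199 -0.2697  0.0441] jawyaw -13.78 ydir [ 1.4e-03 -8.0e-04 -1.0e+00] q [-0.52  0.34  1.62 -0.    1.19 -0.28] F [-0.7 -0.2  6. ] w 48.95114880229177
offset units [-0.021  0.007 -0.022]
rot units [0.008 0.013 0.   ]
```

View pics/c2.png

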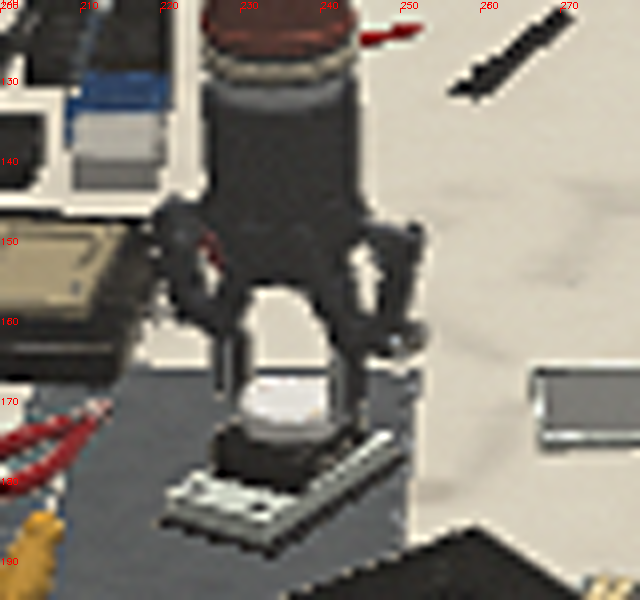

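```bash
python3 -m jog '{"offset":[[0,0,0.1],[0,0,0.4],[0,0,0.7],[0,0,0.8],[0,0,0.8],[0,0,0.7],[-0.1,0.2,0.5],[-0.1,0.4,0.2],[-0.2,0.7,0],[-0.2,0.8,0]],"angular":[[0,0,0],[0,0,0],[0,0,0],[0,0,0],[0,0,0],[0,0,0],[0,0,0],[0,0,0],[0,0,0],[0,0,0]],"jaw":[40,40,40,40,40,40,40,40,40,40]}'
python3 -c "
from h import *
go(.4713,.3568,.24)
crop('side',180,60,120,130,5,'pics/c3.png')"
```

```text
time: 11.2
tool_pos: [0.5886, -0.164, 0.2527]
tool_rot: [0.436, -0.436, 0.557, -0.557]
contact_force: [0.2, 0.8, -2.1]
gripper_width: 0.57
t 11.2 pos [ 0.5886 -0.164   0.2527] jawyaw -13.89 ydir [-7.e-04  3.e-04 -1.e+00] q [-0.39  0.01  1.62 -0.    1.51 -0.15] F [ 0.2  0.8 -2.1] w 48.69802647652675
offset units [-2.346 10.416 -0.254]
rot units [-0.002 -0.007  0.   ]
```

View pics/c3.png

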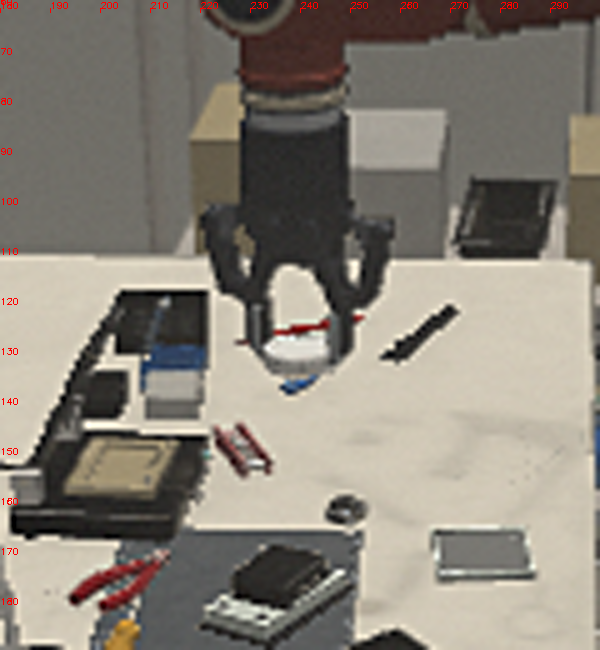

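Puck is held level and the box stayed in place. Carry it over the tray.

```bash
python3 -m jog '{"offset":[[-0.2,0.9,0],[-0.2,0.9,0],[-0.2,0.9,0],[-0.2,0.9,0],[-0.2,0.9,0],[-0.2,0.9,0],[-0.2,0.9,0],[-0.2,0.9,0],[-0.2,0.9,0],[-0.2,0.8,0],[-0.15,0.7,-0.3],[0,0.5,-0.5]],"angular":[[0,0,0],[0,0,0],[0,0,0],[0,0,0],[0,0,0],[0,0,0],[0,0,0],[0,0,0],[0,0,0],[0,0,0],[0,0,0],[0,0,0]],"jaw":[40,40,40,40,40,40,40,40,40,40,40,40]}'
python3 -m jog '{"offset":[[0,0,-0.6],[0,0,-0.6],[0,0,-0.6],[0,0,0],[0,0,0]],"angular":[[0,0,0],[0,0,0],[0,0,0],[0,0,0],[0,0,0]],"jaw":[40,40,40,40,40]}'
python3 -c "
from h import *
go(.4713,.3568,.008)
crop('side',220,200,80,95,8,'pics/c4.png')"
```

```text
time: 12.45
tool_pos: [0.4815, 0.3433, 0.2142]
tool_rot: [-0.438, 0.436, -0.556, 0.556]
contact_force: [-0.1, -0.6, -0.8]
gripper_width: 0.574
time: 12.95
tool_pos: [0.4813, 0.3402, 0.1225]
tool_rot: [0.436, -0.437, 0.557, -0.556]
contact_force: [0.6, 0.4, -1.0]
gripper_width: 0.571
t 12.95 pos [0.4813 0.3402 0.1225] jawyaw -13.79 ydir [-0.0019 -0.001  -1.    ] q [0.49 0.06 1.79 0.   1.29 0.73] F [ 0.6  0.4 -1. ] w 48.737672744164115
offset units [-0.2    0.332 -2.29 ]
rot units [ 0.01  -0.019 -0.   ]
```

View pics/c4.png

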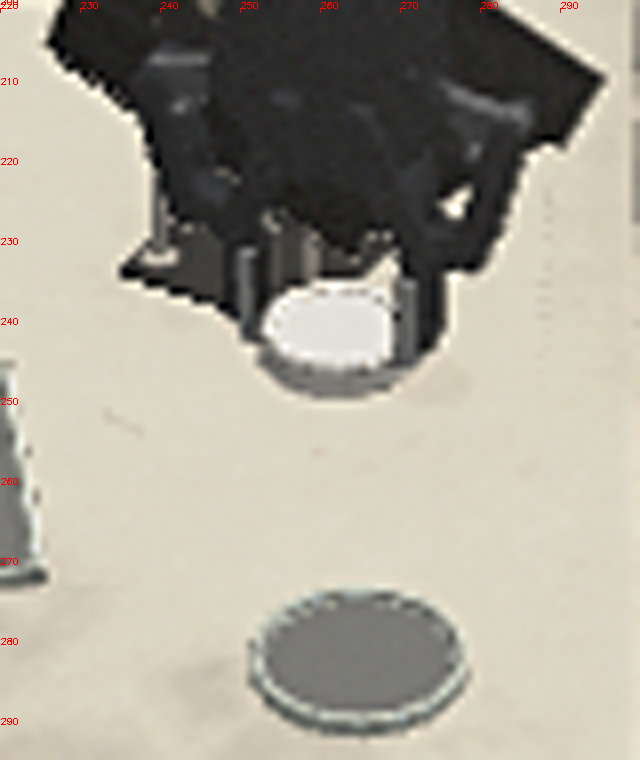

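```bash
python3 -m jog '{"offset":[[-0.1,0.17,-0.2],[-0.1,0.17,-0.5],[0,0,-0.5],[0,0,-0.4],[0,0,-0.2],[0,0,0],[0,0,0]],"angular":[[0,0,0],[0,0,0],[0,0,0],[0,0,0],[0,0,0],[0,0,0],[0,0,0]],"jaw":[40,40,40,40,40,40,40]}'
python3 -c "
from h import *
go(.4713,.3568,.007)
crop('side',220,200,80,95,8,'pics/c5.png')"
```

```text
time: 13.7
tool_pos: [0.4726, 0.3583, 0.0344]
tool_rot: [-0.437, 0.436, -0.556, 0.556]
contact_force: [0.5, 0.2, -1.6]
gripper_width: 0.573
t 13.7 pos [0.4726 0.3583 0.0344] jawyaw -13.78 ydir [ 0.0017  0.0011 -1.    ] q [0.52 0.18 1.83 0.   1.13 0.76] F [ 0.5  0.2 -1.6] w 48.89182876763855
offset units [-0.026 -0.029 -0.548]
rot units [-0.01   0.016 -0.   ]
```

View pics/c5.png

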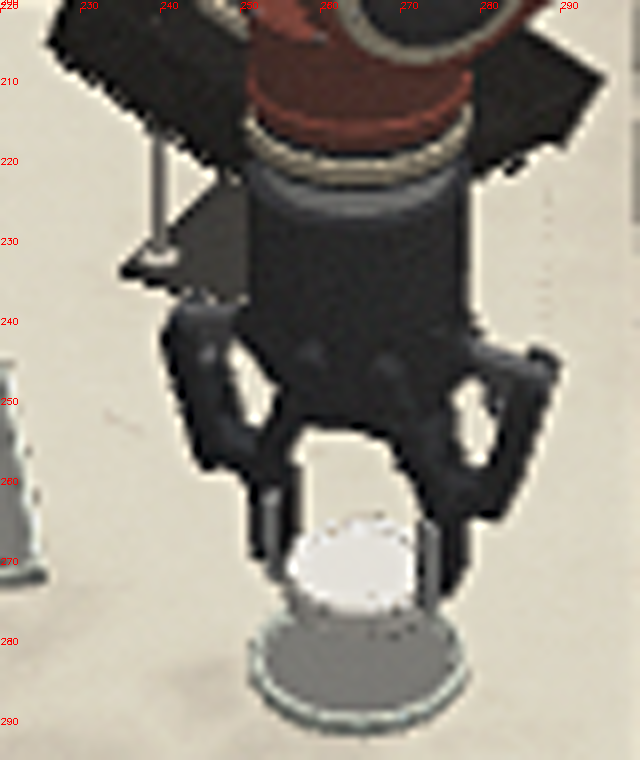

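```bash
python3 -m jog '{"offset":[[-0.02,-0.02,-0.2],[0,0,-0.2],[0,0,-0.1],[0,0,-0.03],[0,0,0],[0,0,0]],"angular":[[0,0,0],[0,0,0],[0,0,0],[0,0,0],[0,0,0],[0,0,0]],"jaw":[40,40,40,40,40,40]}'
python3 -c "
from h import *
go(.4713,.3568,.007)
crop('side',220,200,80,95,8,'pics/c6.png')"
```

```text
time: 14.35
tool_pos: [0.4708, 0.3565, 0.0069]
tool_rot: [0.436, -0.437, 0.556, -0.556]
contact_force: [-2.0, -0.4, 4.0]
gripper_width: 0.572
t 14.35 pos [0.4708 0.3565 0.0069] jawyaw -13.78 ydir [-5.e-04 -3.e-04 -1.e+00] q [ 0.52  0.21  1.84 -0.    1.09  0.76] F [-2.  -0.4  4. ] w 48.81801858707346
offset units [0.01  0.005 0.002]
rot units [ 0.003 -0.004 -0.   ]
```

View pics/c6.png

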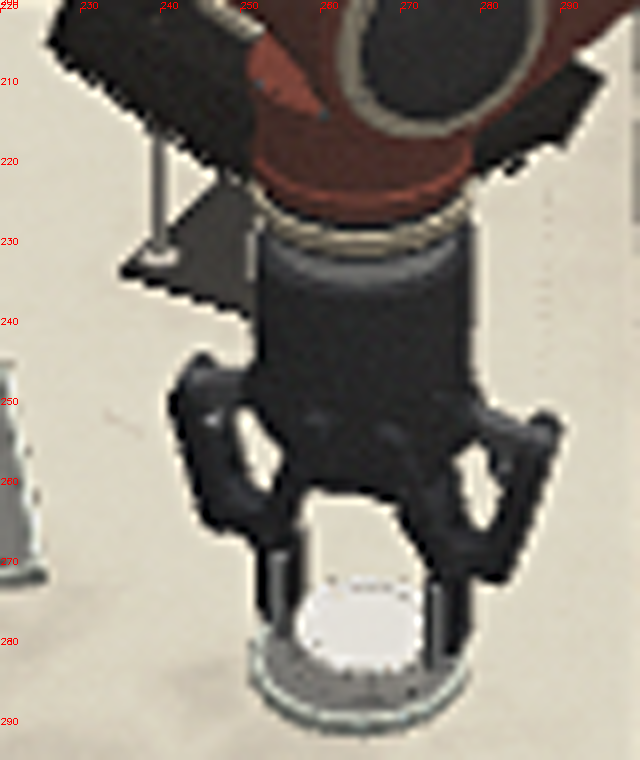

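```bash
python3 -m jog '{"offset":[[0,0,0],[0,0,0],[0,0,0],[0,0,0.05],[0,0,0.3],[0,0,0.7],[0.05,-0.3,0.9],[0.05,-0.7,0.9],[0,-0.9,0.9]],"angular":[[0,0,0],[0,0,0],[0,0,0],[0,0,0],[0,0,0],[0,0,0],[0,0,0],[0,0,0],[0,0,0]],"jaw":[60,80,85,85,85,85,85,85,85]}'
python3 -c "
from h import *
st()
an=np.linspace(0,6.28,40)
def circ(x,y,z,r): return np.c_[x+r*np.cos(an),y+r*np.sin(an),0*an+z]
d=[(circ(.4713,.3568,.0175,.027),(0,0,255)),(circ(.4713,.3568,.0075,.039),(255,0,0))]
crop('side',230,250,60,50,10,'pics/c7.png',None,d)
crop('top',100,195,60,50,10,'pics/c8.png',None,d)"
```

```text
time: 15.3
tool_pos: [0.4762, 0.2755, 0.1829]
tool_rot: [-0.438, 0.436, -0.556, 0.556]
contact_force: [1.3, -0.1, 0.9]
gripper_width: 0.996
t 15.3 pos [0.4762 0.2755 0.1829] jawyaw -13.69 ydir [ 0.0036  0.0014 -1.    ] q [ 0.39 -0.09  1.84 -0.    1.39  0.63] F [ 1.3 -0.1  0.9] w 85.03210837480336
```

View pics/c7.png

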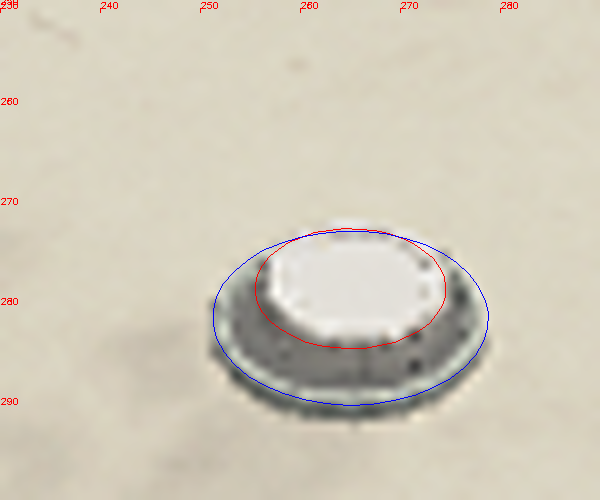

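View pics/c8.png

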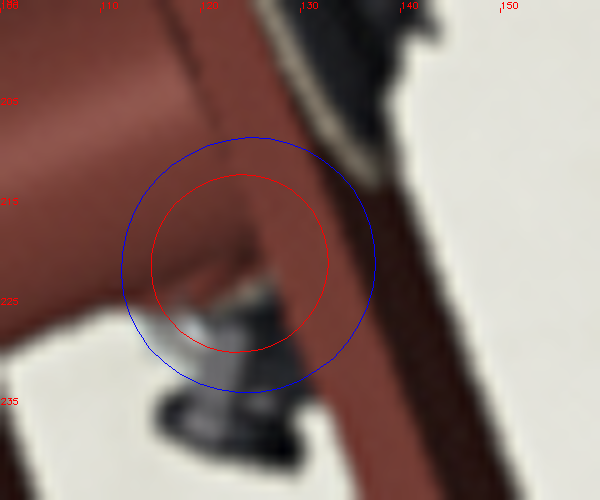

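```bash
python3 -m jog '{"offset":[[0,-0.9,0.6],[0,-0.9,0.6],[0,-0.9,0.2],[0,-0.9,0],[0,-0.9,0],[0,-0.8,0],[0,-0.8,0],[0,-0.5,0]],"angular":[[0,0,-0.8],[0,0,-0.8],[0,0,-0.8],[0,0,0],[0,0,0],[0,0,0],[0,0,0],[0,0,0]],"jaw":[85,85,85,85,85,85,85,85]}'
python3 -c "
from h import *
st()
t=manip.grab_frame('top');s=manip.grab_frame('side');cv2.imwrite('pics/topd.png',t);cv2.imwrite('pics/sided.png',s)
crop('top',295,135,60,55,12,'pics/d1.png',t)
crop('side',205,145,60,55,12,'pics/d2.png',s)
an=np.linspace(0,6.28,40)
def circ(x,y,z,r): return np.c_[x+r*np.cos(an),y+r*np.sin(an),0*an+z]
d=[(circ(.4713,.3568,.0175,.027),(0,0,255)),(circ(.4713,.3568,.0075,.039),(255,0,0))]
crop('top',100,195,60,50,10,'pics/d3.png',t,d)"
```

```text
time: 16.2
tool_pos: [0.4752, -0.0497, 0.2449]
tool_rot: [-0.363, 0.363, -0.607, 0.607]
contact_force: [-0.3, 0.4, 0.5]
gripper_width: 0.996
t 16.2 pos [ 0.4752 -0.0497  0.2449] jawyaw -28.29 ydir [ 7.e-04 -5.e-04 -1.e+00] q [-0.26 -0.32  1.93 -0.    1.53  0.23] F [-0.3  0.4  0.5] w 85.08588908928897
```

View pics/d1.png

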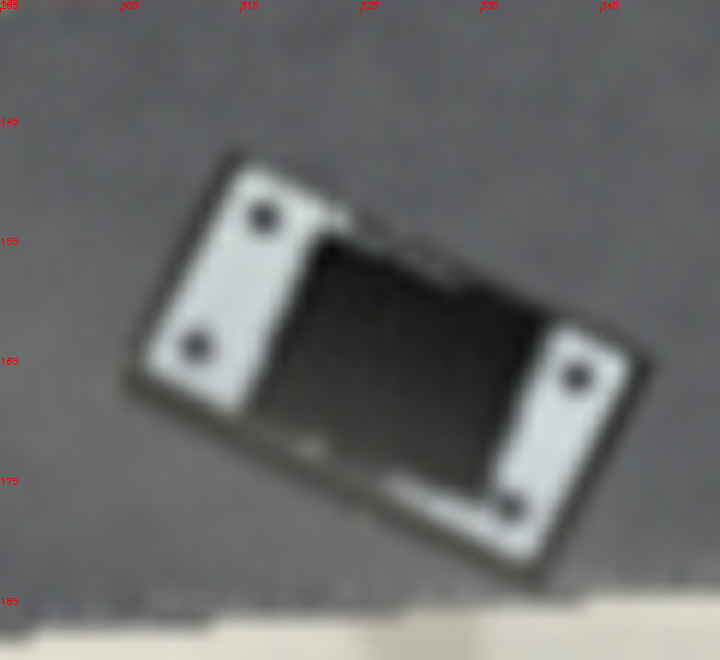

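View pics/d2.png

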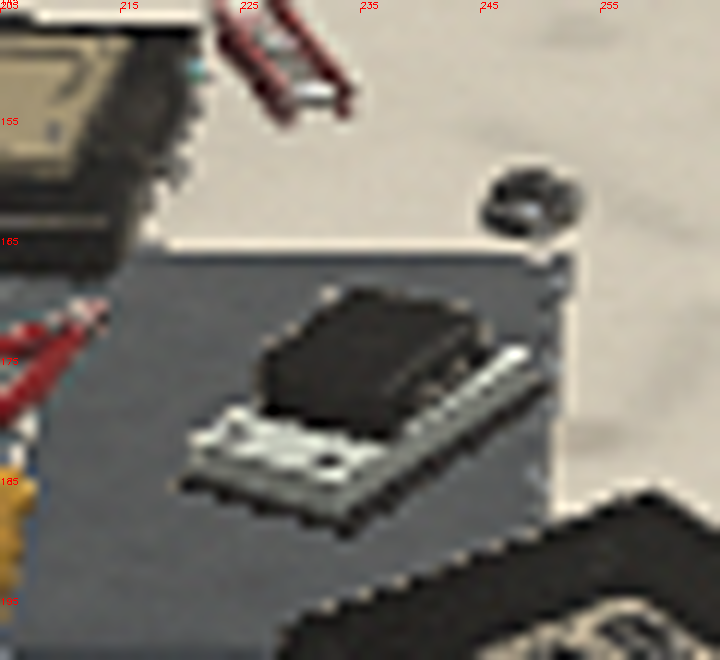

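View pics/d3.png

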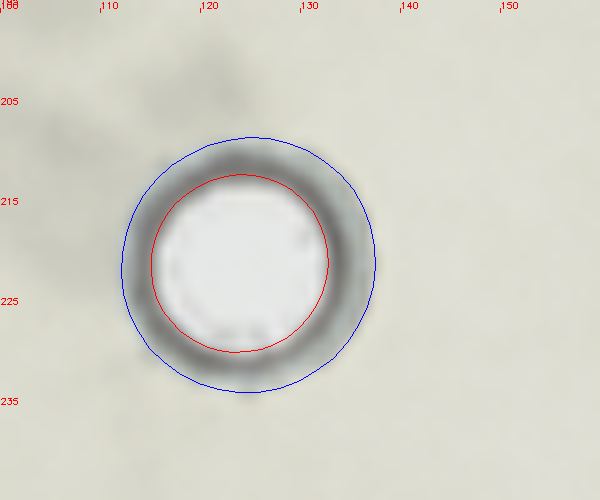

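```bash
cat > ov.py <<'E'
from h import *
import sys
x,y,yw=map(float,sys.argv[1:4]); yw=np.radians(yw)
t=cv2.imread('pics/topd.png');s=cv2.imread('pics/sided.png')
d=[(rect(x,y,.041,.05,.066,yw),(0,0,255)),(rect(x,y,.019,.05,.066,yw),(0,255,0)),(rect(.6245,-.2684,.019,.058,.11,np.radians(-28.5)),(255,0,0))]
crop('top',295,135,60,55,12,'pics/d4.png',t,d)
crop('side',205,145,60,55,12,'pics/d5.png',s,d)
E
python3 -c "
from h import *
print(world('top',[[328,165]],.035))"; python3 ov.py .620 -.2715 -20
```

```text
[[ 0.62069513 -0.26923705  0.035     ]]
```

View pics/d4.png

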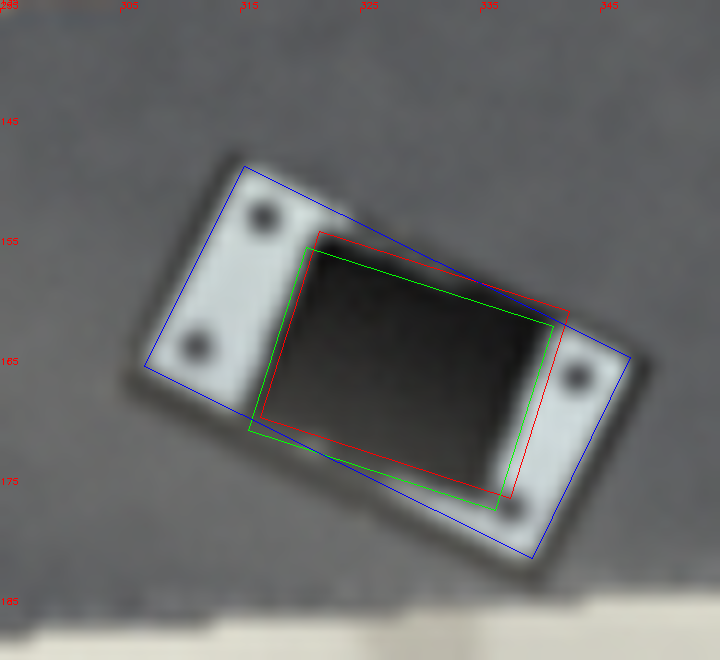

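View pics/d5.png

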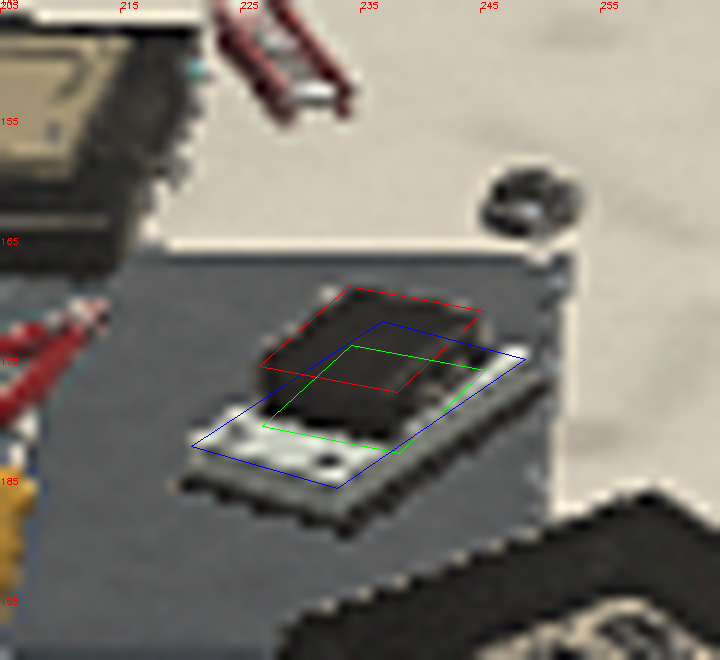

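```bash
python3 -m jog '{"offset":[[0.4,-0.6,0],[0.5,-0.8,0],[0.6,-0.9,0],[0.6,-0.9,-0.3],[0.5,-0.75,-0.6],[0.35,-0.5,-0.6],[0,0,-0.7],[0,0,-0.6],[0,0,0],[0,0,0]],"angular":[[0,0,0.3],[0,0,0.3],[0,0,0.3],[0,0,0.3],[0,0,0.18],[0,0,0],[0,0,0],[0,0,0],[0,0,0],[0,0,0]],"jaw":[85,85,85,85,85,85,85,85,85,85]}'
python3 -c "
from h import *
go(.620,-.2685,.024,-20)
crop('side',200,120,80,75,8,'pics/e1.png')"
```

```text
time: 17.3
tool_pos: [0.6158, -0.2577, 0.1084]
tool_rot: [0.406, -0.406, 0.579, -0.578]
contact_force: [0.9, -0.4, 1.2]
gripper_width: 0.993
t 17.3 pos [ 0.6158 -0.2577  0.1084] jawyaw -19.84 ydir [-8.e-04  8.e-04 -1.e+00] q [-0.51  0.25  1.61  0.    1.29 -0.16] F [ 0.9 -0.4  1.2] w 84.77911084589437
offset units [ 0.085 -0.215 -1.688]
rot units [-0.008 -0.008 -0.027]
```

View pics/e1.png

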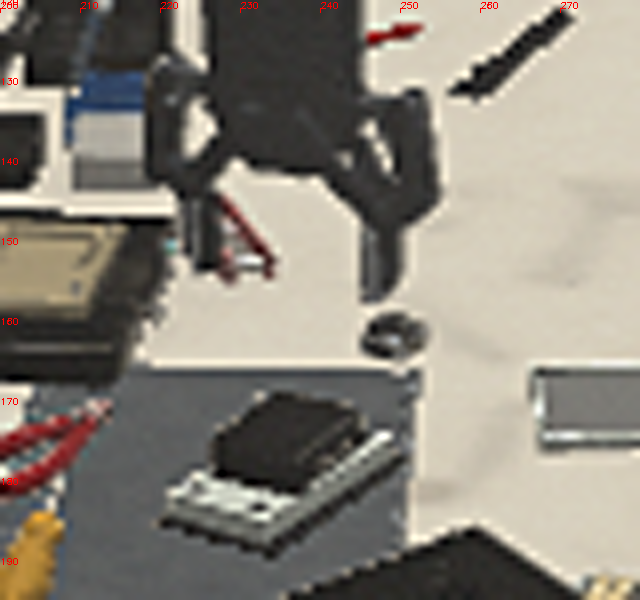

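```bash
python3 -m jog '{"offset":[[0.08,-0.2,-0.2],[0,0,-0.4],[0,0,-0.5],[0,0,-0.3],[0,0,-0.15],[0,0,0],[0,0,0]],"angular":[[0,0,0],[0,0,0],[0,0,0],[0,0,0],[0,0,0],[0,0,0],[0,0,0]],"jaw":[85,85,85,85,85,85,85]}'
python3 -c "
from h import *
go(.620,-.2685,.024,-20)
crop('side',200,120,80,75,8,'pics/e2.png')"
```

```text
time: 18.05
tool_pos: [0.6204, -0.2694, 0.0321]
tool_rot: [-0.406, 0.406, -0.578, 0.579]
contact_force: [0.6, -0.0, 0.8]
gripper_width: 0.99
t 18.05 pos [ 0.6204 -0.2694  0.0321] jawyaw -19.9 ydir [ 1.7e-03 -9.0e-04 -1.0e+00] q [-0.52  0.35  1.62  0.    1.17 -0.17] F [ 0.6 -0.   0.8] w 84.50658441245716
offset units [-0.008  0.019 -0.161]
rot units [ 0.009  0.016 -0.016]
```

View pics/e2.png

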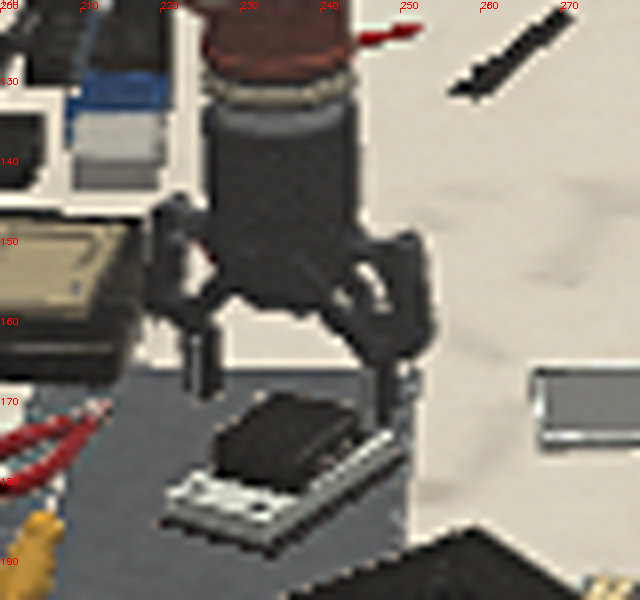

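```bash
python3 -m jog '{"offset":[[0,0.01,-0.1],[0,0,-0.06],[0,0,0],[0,0,0],[0,0,0],[0,0,0],[0,0,0],[0,0,0]],"angular":[[0,0,0],[0,0,0],[0,0,0],[0,0,0],[0,0,0],[0,0,0],[0,0,0],[0,0,0]],"jaw":[85,85,65,50,35,35,35,35]}'
python3 -c "
from h import *
go(.620,-.2685,.024,-20)
crop('side',200,120,80,75,8,'pics/e3.png')"
```

```text
time: 18.9
tool_pos: [0.6201, -0.2687, 0.0235]
tool_rot: [-0.406, 0.406, -0.578, 0.579]
contact_force: [1.3, -0.2, 2.6]
gripper_width: 0.575
t 18.9 pos [ 0.6201 -0.2687  0.0235] jawyaw -19.9 ydir [ 1.1e-03 -6.0e-04 -1.0e+00] q [-0.52  0.36  1.62 -0.    1.15 -0.17] F [ 1.3 -0.2  2.6] w 49.1200496141032
offset units [-0.002  0.005  0.009]
rot units [ 0.006  0.01  -0.017]
```

View pics/e3.png

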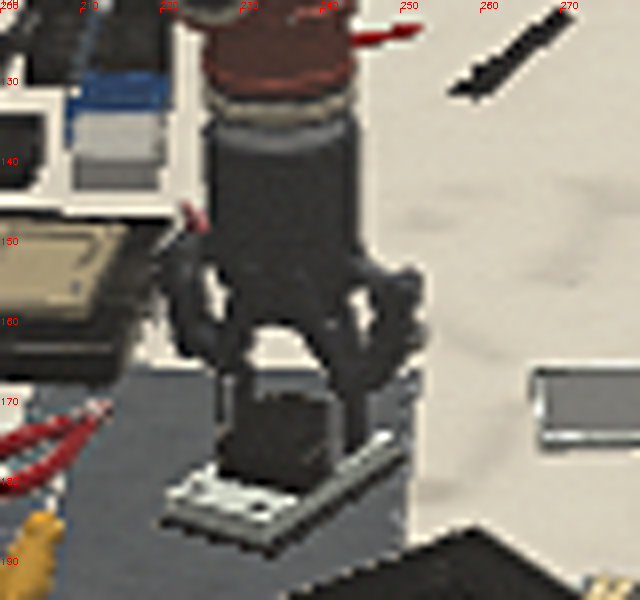

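```bash
python3 -m jog '{"offset":[[0,0,0.1],[0,0,0.3],[0,0,0.6],[0,0,0.6],[0,0,0.4],[0,0,0]],"angular":[[0,0,0],[0,0,0],[0,0,0],[0,0,0],[0,0,0],[0,0,0]],"jaw":[35,35,35,35,35,35]}'
python3 -c "
from h import *
go(.4642,-.3714,.08,6.1)
crop('side',200,120,80,75,8,'pics/e4.png')"
```

```text
time: 19.55
tool_pos: [0.6219, -0.2697, 0.1282]
tool_rot: [-0.407, 0.405, -0.576, 0.581]
contact_force: [0.3, -0.2, -0.4]
gripper_width: 0.575
t 19.55 pos [ 0.6219 -0.2697  0.1282] jawyaw -19.9 ydir [ 0.0071 -0.004  -1.    ] q [-0.52  0.25  1.57  0.    1.31 -0.17] F [ 0.3 -0.2 -0.4] w 49.09051919955766
offset units [-3.153 -2.034 -0.964]
rot units [0.022 0.075 4.333]
```

View pics/e4.png

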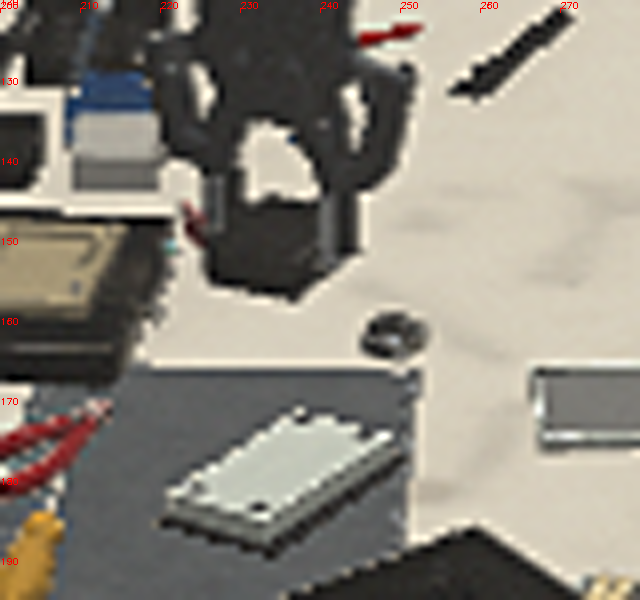

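Box is held level and the plate stayed on its pad. Move to the case nest.

```bash
python3 -m jog '{"offset":[[-0.4,-0.25,0],[-0.6,-0.4,0],[-0.6,-0.4,0],[-0.6,-0.4,0],[-0.5,-0.35,0],[-0.4,-0.24,0],[0,0,-0.3],[0,0,-0.4],[0,0,-0.3],[0,0,0],[0,0,0]],"angular":[[0,0,0.7],[0,0,0.7],[0,0,0.7],[0,0,0.7],[0,0,0.7],[0,0,0.7],[0,0,0.13],[0,0,0],[0,0,0],[0,0,0],[0,0,0]],"jaw":[35,35,35,35,35,35,35,35,35,35,35]}'
python3 -c "
from h import *
go(.4642,-.3714,.0086,6.1)
crop('side',240,120,70,75,8,'pics/e5.png')"
```

```text
time: 20.7
tool_pos: [0.4645, -0.3695, 0.0716]
tool_rot: [0.526, -0.526, 0.473, -0.472]
contact_force: [0.2, -0.0, 0.3]
gripper_width: 0.571
t 20.7 pos [ 0.4645 -0.3695  0.0716] jawyaw 6.11 ydir [-0.0015  0.0017 -1.    ] q [-0.8   0.13  1.81  0.    1.2  -0.9 ] F [ 0.2 -0.   0.3] w 48.742908643746674
offset units [-0.006 -0.038 -1.26 ]
rot units [-0.016 -0.014 -0.002]
```

View pics/e5.png

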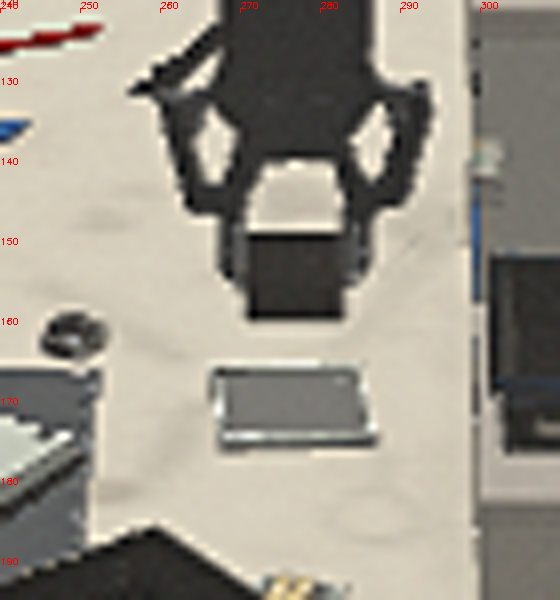

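```bash
python3 -m jog '{"offset":[[0,-0.03,-0.25],[0,0,-0.35],[0,0,-0.3],[0,0,-0.15],[0,0,0],[0,0,0]],"angular":[[0,0,0],[0,0,0],[0,0,0],[0,0,0],[0,0,0],[0,0,0]],"jaw":[35,35,35,35,35,35]}'
python3 -c "
from h import *
go(.4642,-.3714,.0086,6.1)
d=[(rect(.4642,-.3714,.0075,.08,.088,np.radians(6.1)),(255,0,0))]
crop('side',240,120,70,75,8,'pics/e6.png',None,d)"
```

```text
time: 21.35
tool_pos: [0.4648, -0.3721, 0.0205]
tool_rot: [0.526, -0.526, 0.473, -0.473]
contact_force: [-1.3, -0.2, -0.0]
gripper_width: 0.574
t 21.35 pos [ 0.4648 -0.3721  0.0205] jawyaw 6.07 ydir [ 2.e-04 -2.e-04 -1.e+00] q [-0.8   0.2   1.83  0.    1.11 -0.91] F [-1.3 -0.2 -0. ] w 49.00060356470549
offset units [-0.011  0.015 -0.238]
rot units [0.002 0.002 0.004]
```

View pics/e6.png

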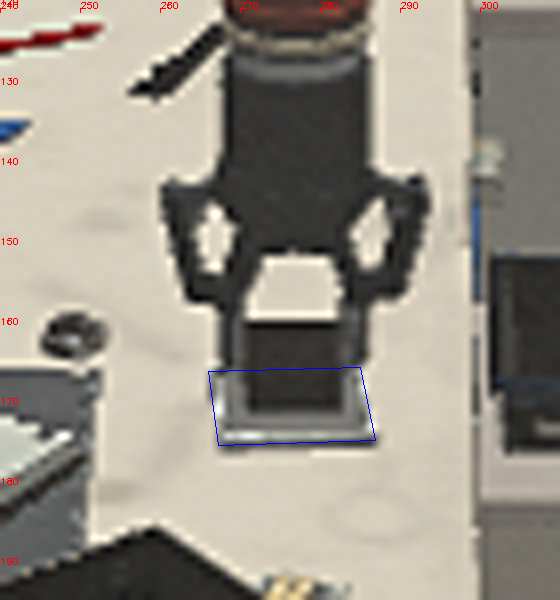

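```bash
python3 -c "
from h import *
print(world('side',[[270.4,170.9],[282.5,170.7]],.0159), world('side',[[276.4,174.5]],.0075))
r=np.array(rect(.4642,-.3714,.0035,.072,.08,np.radians(6.1)));print(r)
print(pix('side',rect(.4642,-.3714,.0159,.05,.066,np.radians(6.1))))"
```

```text
[[ 0.4855655  -0.3464015   0.0159    ]
 [ 0.43625627 -0.35043006  0.0159    ]] [[ 0.46047295 -0.3311994   0.0075    ]]
[[ 0.4957456  -0.32780098  0.0035    ]
 [ 0.42415327 -0.33545199  0.0035    ]
 [ 0.4326544  -0.41499902  0.0035    ]
 [ 0.50424673 -0.40734801  0.0035    ]]
[[270.29029934 172.01416742]
 [282.55326629 171.67817593]
 [281.22532784 164.84210289]
 [269.3084101  165.16587548]]
```

```bash
python3 -c "
from h import *
im=manip.grab_frame('side')
y=np.radians(6.1)
d=[(rect(.4642,-.3714,.0159,.05,.066,y),(0,0,255)),(rect(.4642,-.3714,.0379,.05,.066,y),(0,255,0)),(rect(.4642,-.3714,.0075,.08,.088,y),(255,0,0)),(rect(.4642,-.3714,.0035,.072,.08,y),(255,255,0))]
crop('side',260,150,30,30,24,'pics/e7.png',im)
crop('side',260,150,30,30,24,'pics/e8.png',im,d)
print(im[155:178,276].mean(1).round(), im[155:178,274].mean(1).round())"
```

```text
[201. 201. 205. 209. 230.  29.  46.  53.  52.  54.  52.  48.  52.  46.
  46.  39. 104. 126. 115. 174.  81. 176. 211.] [199. 201. 205. 208. 227.  28.  46.  51.  53.  51.  53.  51.  48.  48.
  46.  36. 104. 125. 117. 182.  82. 175. 210.]
```

View pics/e7.png

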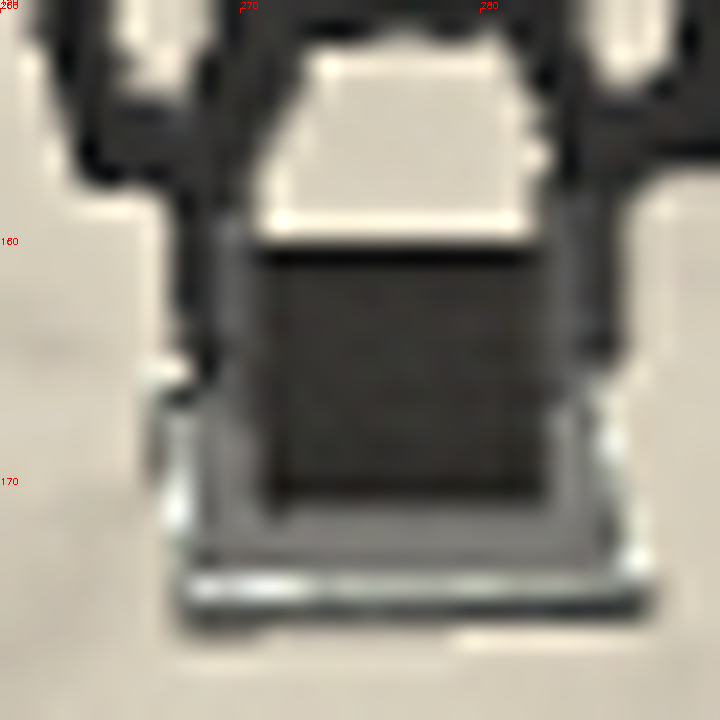

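View pics/e8.png

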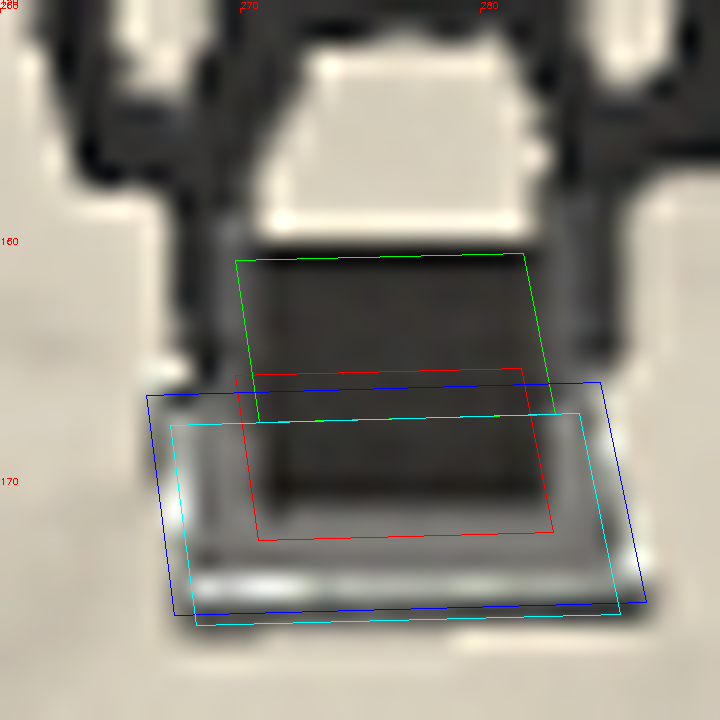

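Side view suggests the box sits some 4–5 mm toward −y in its grip; shifting +y by 3.5 mm fits within the margin either way.

```bash
python3 -m jog '{"offset":[[0,0.085,0],[0,0,-0.1],[0,0,-0.08],[0,0,-0.05],[0,0,0],[0,0,0]],"angular":[[0,0,0],[0,0,0],[0,0,0],[0,0,0],[0,0,0],[0,0,0]],"jaw":[35,35,35,35,35,35]}'
python3 -c "
from h import *
go(.4642,-.3685,.0086,6.1)
crop('side',260,150,30,30,24,'pics/e9.png')"
```

```text
time: 22.05
tool_pos: [0.4645, -0.3677, 0.0086]
tool_rot: [0.526, -0.526, 0.473, -0.473]
contact_force: [-0.3, 0.1, -0.8]
gripper_width: 0.575
t 22.05 pos [ 0.4645 -0.3677  0.0086] jawyaw 6.07 ydir [-3.e-04  3.e-04 -1.e+00] q [-0.8   0.22  1.84  0.    1.09 -0.9 ] F [-0.3  0.1 -0.8] w 49.135523883686886
offset units [-0.006 -0.017 -0.001]
rot units [-0.003 -0.003  0.005]
```

View pics/e9.png

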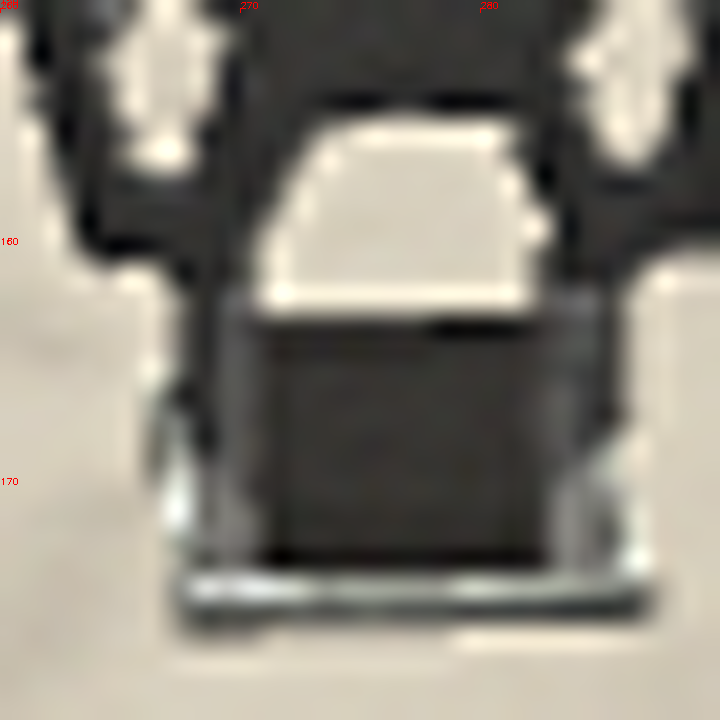

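```bash
python3 -m jog '{"offset":[[0,0,-0.015],[0,0,0],[0,0,0],[0,0,0],[0,0,0]],"angular":[[0,0,0],[0,0,0],[0,0,0],[0,0,0],[0,0,0]],"jaw":[35,35,60,80,85]}'
python3 -m jog '{"offset":[[0,0,0.05],[0,0,0.3],[0,0,0.6],[0,0,0.9],[0,0.4,0.7],[0,0.9,0.4],[0,0.9,0],[0,0.9,0]],"angular":[[0,0,0],[0,0,0],[0,0,0],[0,0,0],[0,0,0],[0,0,0],[0,0,0],[0,0,0]],"jaw":[85,85,85,85,85,85,85,85]}'
python3 -c "
from h import *
st()
t=manip.grab_frame('top');s=manip.grab_frame('side');cv2.imwrite('pics/topf.png',t)
y=np.radians(6.1)
d=[(rect(.4642,-.3714,.0255,.05,.066,y),(0,0,255)),(rect(.4642,-.3714,.0075,.072,.08,y),(255,0,0))]
crop('top',340,195,50,45,14,'pics/f1.png',t,d)
crop('side',260,150,30,30,20,'pics/f2.png',s)
crop('top',270,135,90,95,7,'pics/f3.png',t)"
```

```text
time: 22.6
tool_pos: [0.4647, -0.3678, 0.0082]
tool_rot: [-0.526, 0.526, -0.473, 0.473]
contact_force: [-0.3, 0.8, 0.3]
gripper_width: 0.988
time: 23.4
tool_pos: [0.4652, -0.2119, 0.1585]
tool_rot: [0.526, -0.525, 0.472, -0.475]
contact_force: [0.0, 0.2, -0.3]
gripper_width: 0.996
t 23.4 pos [ 0.4652 -0.2119  0.1585] jawyaw 6.02 ydir [ 0.0039 -0.0022 -1.    ] q [-0.57 -0.17  1.95  0.    1.36 -0.68] F [ 0.   0.2 -0.3] w 85.0516968833913
```

View pics/f1.png

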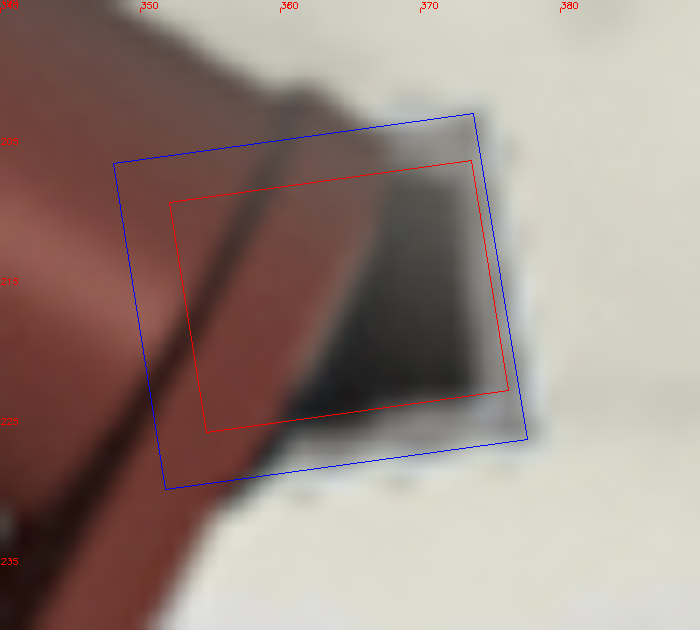

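View pics/f2.png

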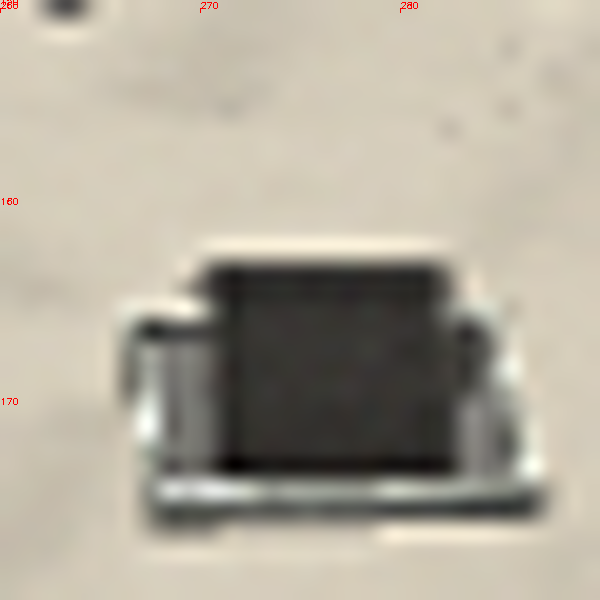

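View pics/f3.png

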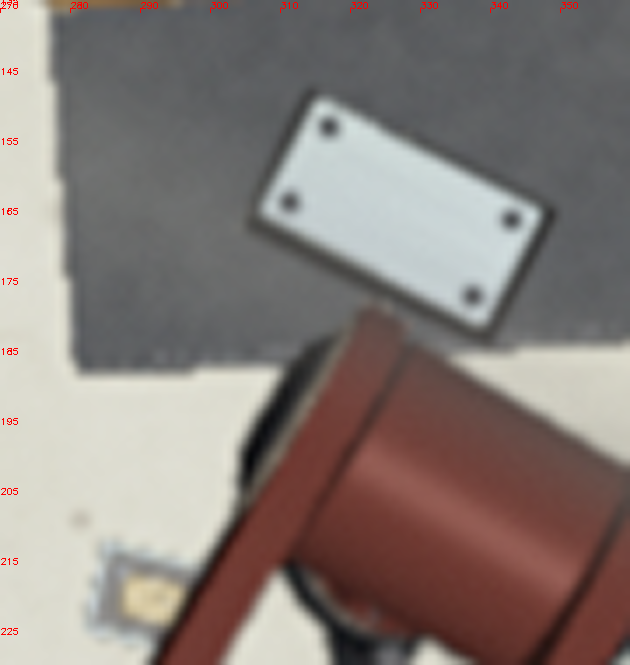

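```bash
python3 -c "
from fit import *
uv=np.array([(315,94),(548,209),(487,331),(258,215)])/7+[269.5,134.5]
print(world('top',uv,.019)); x,e=fitrect('top',uv,.019,.058,.11,(.62,-.27));print(x,np.degrees(x[2]),e)
go(x[0],x[1],.1,-28.7)
"
```

```text
[[ 0.67771326 -0.23291688  0.019     ]
 [ 0.62340453 -0.33274272  0.019     ]
 [ 0.57036318 -0.30330042  0.019     ]
 [ 0.62465783 -0.20553041  0.019     ]]
[ 0.62401655 -0.26862611 -0.50014724] -28.65632575613698 0.598698355349128
t 23.5 pos [ 0.4646 -0.2087  0.1569] jawyaw 6.35 ydir [ 1.4e-03  7.0e-04 -1.0e+00] q [-0.57 -0.17  1.95  0.    1.36 -0.68] F [ 0.4 -0.4  0.5] w 84.7328189805534
offset units [ 3.188 -1.199 -1.137]
rot units [-2.000e-03  1.500e-02 -5.841e+00]
```

```bash
python3 -m jog '{"offset":[[0.4,0,0],[0.6,-0.2,0],[0.6,-0.25,0],[0.6,-0.25,0],[0.5,-0.25,0],[0.4,-0.2,0],[0.08,0,-0.3],[0,0,-0.4],[0,0,-0.3],[0,0,0],[0,0,0]],"angular":[[0,0,-0.8],[0,0,-0.8],[0,0,-0.8],[0,0,-0.8],[0,0,-0.8],[0,0,-0.8],[0,0,-0.8],[0,0,-0.24],[0,0,0],[0,0,0],[0,0,0]],"jaw":[85,85,85,85,85,85,85,85,85,85,85]}'
python3 -c "
from h import *
go(.624,-.2686,.006,-28.7)
t=manip.grab_frame('top')
y=np.radians(6.1)
d=[(rect(.4642,-.3685,.0255,.05,.066,y),(0,0,255)),(rect(.4642,-.3714,.0075,.072,.08,y),(255,0,0))]
crop('top',340,195,50,45,14,'pics/g1.png',t)
crop('top',340,195,50,45,14,'pics/g1b.png',t,d)
crop('side',200,120,80,75,8,'pics/g2.png')"
```

```text
time: 24.6
tool_pos: [0.6234, -0.2704, 0.1058]
tool_rot: [0.359, -0.359, 0.609, -0.609]
contact_force: [-0.0, 0.5, 0.6]
gripper_width: 0.998
t 24.6 pos [ 0.6234 -0.2704  0.1058] jawyaw -28.95 ydir [-2.e-04  0.e+00 -1.e+00] q [-0.52  0.28  1.58 -0.    1.29 -0.01] F [-0.   0.5  0.6] w 85.2319791961241
offset units [ 0.012  0.035 -1.996]
rot units [-0.    -0.002  0.042]
```

View pics/g1.png

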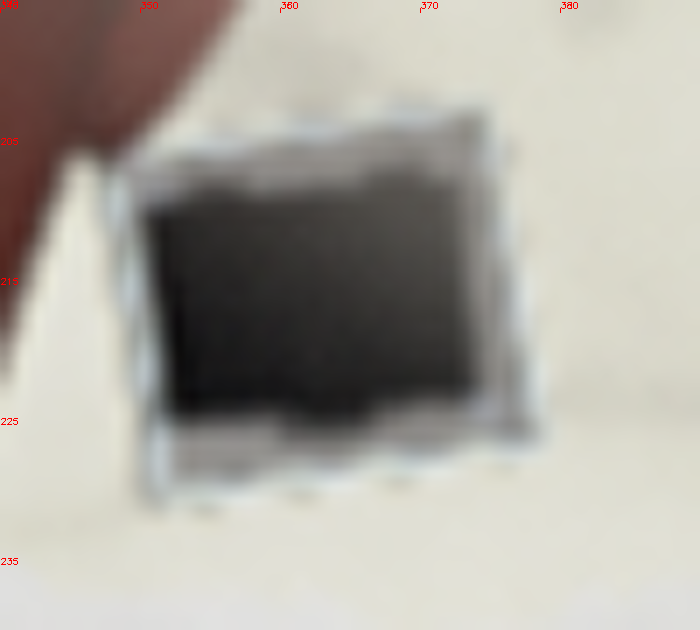

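View pics/g1b.png

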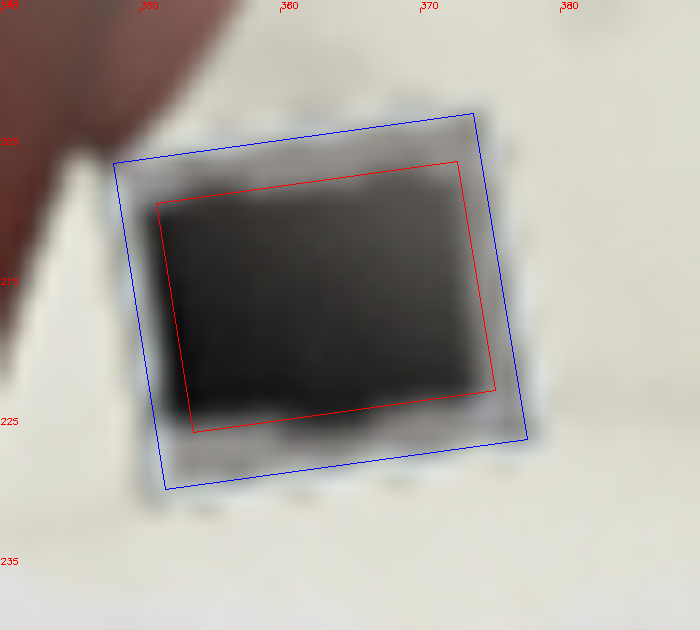

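View pics/g2.png

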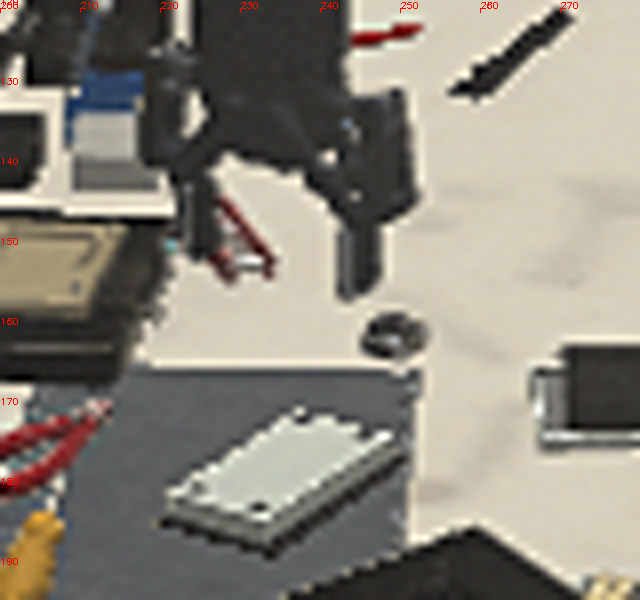

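Box is inside its nest, about 4 mm toward +y and clear of the rim on all sides. Now the plate.

```bash
python3 -m jog '{"offset":[[0.01,0.035,-0.3],[0,0,-0.5],[0,0,-0.5],[0,0,-0.3],[0,0,-0.15],[0,0,0],[0,0,0]],"angular":[[0,0,0.04],[0,0,0],[0,0,0],[0,0,0],[0,0,0],[0,0,0],[0,0,0]],"jaw":[85,85,85,85,85,85,85]}'
python3 -c "
from h import *
go(.624,-.2686,.006,-28.7)
crop('side',200,120,80,75,8,'pics/g3.png')"
```

```text
time: 25.4
tool_pos: [0.6248, -0.2688, 0.0191]
tool_rot: [-0.361, 0.36, -0.608, 0.609]
contact_force: [0.1, -0.1, -0.5]
gripper_width: 0.997
t 25.4 pos [ 0.6248 -0.2688  0.0191] jawyaw -28.72 ydir [ 1.5e-03 -8.0e-04 -1.0e+00] q [-0.52  0.38  1.61 -0.    1.15 -0.01] F [ 0.1 -0.1 -0.5] w 85.13833755893785
offset units [-0.016  0.005 -0.262]
rot units [0.008 0.014 0.004]
```

View pics/g3.png

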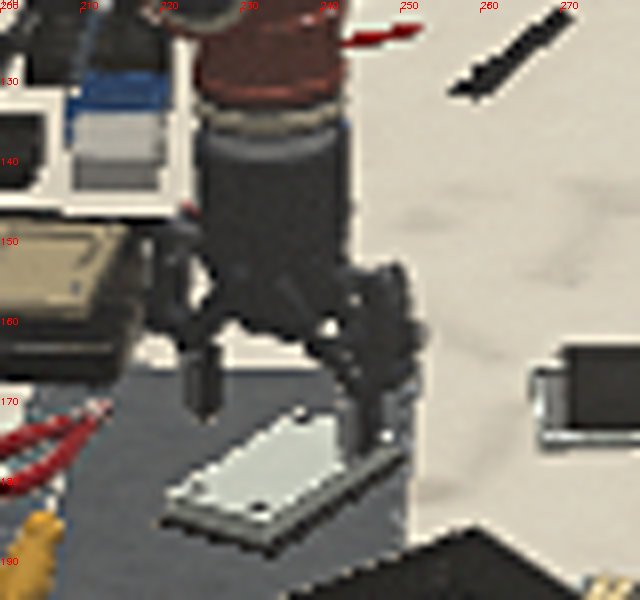

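```bash
python3 -m jog '{"offset":[[-0.015,0,-0.13],[0,0,-0.08],[0,0,-0.05],[0,0,0],[0,0,0]],"angular":[[0,0,0],[0,0,0],[0,0,0],[0,0,0],[0,0,0]],"jaw":[85,85,85,85,85]}'
python3 -c "
from h import *
go(.624,-.2686,.006,-28.7)"
```

```text
time: 25.95
tool_pos: [0.6233, -0.2684, 0.0049]
tool_rot: [0.36, -0.36, 0.608, -0.608]
contact_force: [0.3, 0.3, -0.5]
gripper_width: 0.997
t 25.95 pos [ 0.6233 -0.2684  0.0049] jawyaw -28.72 ydir [-2.e-04  1.e-04 -1.e+00] q [-0.52  0.39  1.62  0.    1.13 -0.01] F [ 0.3  0.3 -0.5] w 85.10624110966411
offset units [ 0.015 -0.004  0.021]
rot units [-0.001 -0.002  0.004]
```

```bash
python3 -m jog '{"offset":[[0.015,0,0.03],[0,0,0],[0,0,0],[0,0,0],[0,0,0],[0,0,0],[0,0,0]],"angular":[[0,0,0],[0,0,0],[0,0,0],[0,0,0],[0,0,0],[0,0,0],[0,0,0]],"jaw":[85,70,60,45,40,40,40]}'
python3 -c "
from h import *
go(.624,-.2686,.006,-28.7)
crop('side',200,120,80,75,8,'pics/g4.png')"
```

```text
time: 26.65
tool_pos: [0.6248, -0.2689, 0.0076]
tool_rot: [-0.361, 0.36, -0.608, 0.609]
contact_force: [0.1, 1.1, 6.0]
gripper_width: 0.658
t 26.65 pos [ 0.6248 -0.2689  0.0076] jawyaw -28.72 ydir [ 1.5e-03 -9.0e-04 -1.0e+00] q [-0.52  0.39  1.61  0.    1.13 -0.01] F [0.1 1.1 6. ] w 56.1575577305389
offset units [-0.016  0.005 -0.032]
rot units [0.008 0.015 0.003]
```

View pics/g4.png

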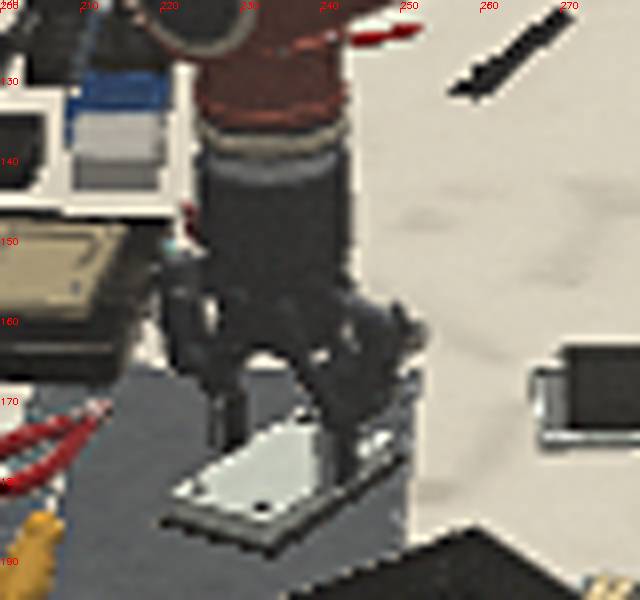

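```bash
python3 -m jog '{"offset":[[0,0,0],[0,0,0.1],[0,0,0.2],[0,0,0.3],[0,0,0.2],[0,0,0]],"angular":[[0,0,0],[0,0,0],[0,0,0],[0,0,0],[0,0,0],[0,0,0]],"jaw":[40,40,40,40,40,40]}'
python3 -c "
from h import *
st()
crop('side',200,120,80,75,8,'pics/g5.png')"
```

```text
time: 27.3
tool_pos: [0.6257, -0.2694, 0.0498]
tool_rot: [-0.361, 0.36, -0.607, 0.61]
contact_force: [0.2, 0.3, -2.1]
gripper_width: 0.652
t 27.3 pos [ 0.6257 -0.2694  0.0498] jawyaw -28.72 ydir [ 0.0043 -0.0025 -1.    ] q [-0.52  0.34  1.6  -0.    1.19 -0.01] F [ 0.2  0.3 -2.1] w 55.71203023732157
```

View pics/g5.png

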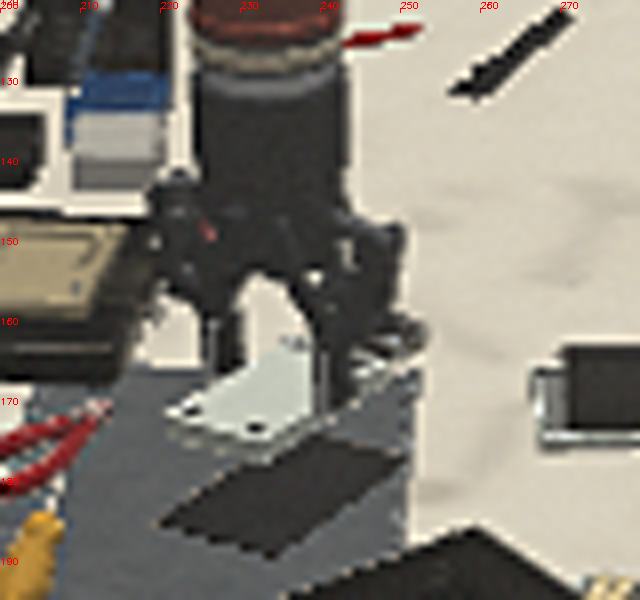

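Plate held level. Lift high and carry over the tray.

```bash
python3 -m jog '{"offset":[[0,0,0.3],[0,0,0.6],[0,0,0.7],[0,0,0.8],[0,0,0.8],[0,0,0.7],[0,0,0.4],[0,0.3,0],[0,0.5,0],[0,0.6,0],[0,0.6,0],[0,0.6,0]],"angular":[[0,0,0],[0,0,0],[0,0,0],[0,0,0],[0,0,0],[0,0,0],[0,0,0],[0,0,0.4],[0,0,0.4],[0,0,0.4],[0,0,0.4],[0,0,0.4]],"jaw":[40,40,40,40,40,40,40,40,40,40,40,40]}'
python3 -m jog '{"offset":[[0,0.7,0],[0,0.7,0],[0,0.7,0],[0.05,0.7,0],[0.05,0.7,0],[0.05,0.7,0],[0.05,0.7,0],[0.05,0.7,0],[0.05,0.7,0],[0.05,0.7,0],[0.05,0.5,0],[0,0.3,0]],"angular":[[0,0,0.42],[0,0,0.42],[0,0,0.42],[0,0,0.42],[0,0,0.42],[0,0,0.42],[0,0,0.42],[0,0,0.42],[0,0,0.42],[0,0,0.42],[0,0,0.42],[0,0,0.42]],"jaw":[40,40,40,40,40,40,40,40,40,40,40,40]}'
python3 -c "
from h import *
go(.6446,.2604,.08,13.6)
cv2.imwrite('pics/h1.png',manip.grab_frame('side'))"
```

```text
time: 28.55
tool_pos: [0.6227, -0.1359, 0.259]
tool_rot: [0.422, -0.424, 0.568, -0.565]
contact_force: [0.5, 0.5, -2.9]
gripper_width: 0.653
time: 29.75
tool_pos: [0.6422, 0.2541, 0.2589]
tool_rot: [-0.556, 0.558, -0.437, 0.435]
contact_force: [-0.7, -0.8, -1.9]
gripper_width: 0.655
t 29.75 pos [0.6422 0.2541 0.2589] jawyaw 13.86 ydir [-4.1e-03 -5.0e-04 -1.0e+00] q [0.27 0.19 1.41 0.   1.54 0.03] F [-0.7 -0.8 -1.9] w 55.90797245696287
offset units [ 0.047  0.126 -3.579]
rot units [ 0.005 -0.039 -0.043]
```

View pics/h1.png

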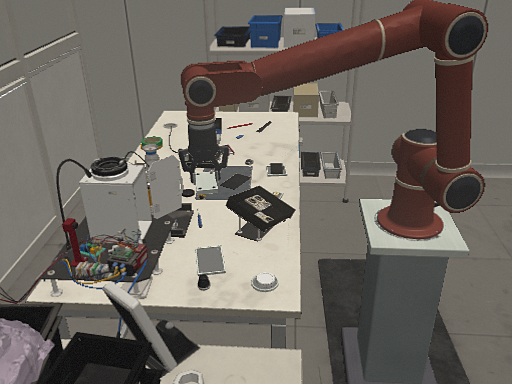

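```bash
python3 -m jog '{"offset":[[0.03,0.08,-0.3],[0,0,-0.6],[0,0,-0.7],[0,0,-0.7],[0,0,-0.7],[0,0,-0.5],[0,0,-0.2],[0,0,0],[0,0,0]],"angular":[[0,0,-0.04],[0,0,0],[0,0,0],[0,0,0],[0,0,0],[0,0,0],[0,0,0],[0,0,0],[0,0,0]],"jaw":[40,40,40,40,40,40,40,40,40]}'
python3 -c "
from h import *
go(.6446,.2604,.0065,13.6)
y=np.radians(13.6)
d=[(rect(.6446,.2604,.0075,.082,.134,y),(255,0,0))]
crop('side',170,200,90,95,8,'pics/h2.png',None,d)"
```

```text
time: 30.7
tool_pos: [0.6464, 0.2552, 0.0777]
tool_rot: [0.555, -0.554, 0.439, -0.439]
contact_force: [0.4, -0.1, -2.9]
gripper_width: 0.656
t 30.7 pos [0.6464 0.2552 0.0777] jawyaw 13.23 ydir [ 1.7e-03  4.0e-04 -1.0e+00] q [ 0.27  0.34  1.55 -0.    1.25  0.04] F [ 0.4 -0.1 -2.9] w 56.04255257277976
offset units [-0.036  0.104 -1.424]
rot units [-0.004  0.016  0.061]
```

View pics/h2.png

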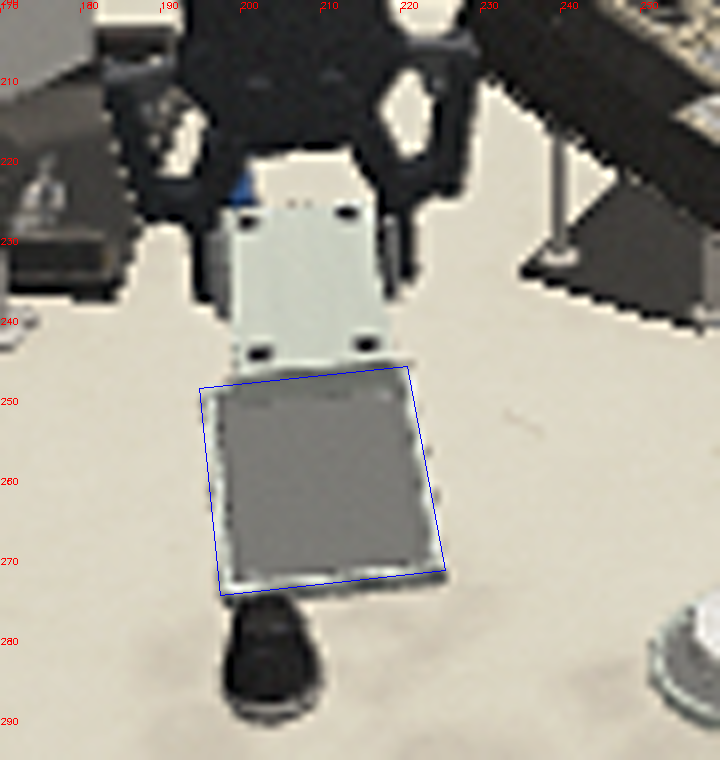

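```bash
python3 -m jog '{"offset":[[-0.036,0.1,-0.2],[0,0,-0.4],[0,0,-0.3],[0,0,-0.15],[0,0,0],[0,0,0]],"angular":[[0,0,0.05],[0,0,0],[0,0,0],[0,0,0],[0,0,0],[0,0,0]],"jaw":[40,40,40,40,40,40]}'
python3 -c "
from h import *
go(.6446,.2604,.0062,13.6)
y=np.radians(13.6)
d=[(rect(.6446,.2604,.0075,.082,.134,y),(255,0,0))]
crop('side',170,220,80,75,10,'pics/h3.png',None,d)"
```

```text
time: 31.35
tool_pos: [0.6441, 0.2607, 0.0244]
tool_rot: [0.556, -0.555, 0.437, -0.437]
contact_force: [0.7, 1.3, -1.9]
gripper_width: 0.657
t 31.35 pos [0.6441 0.2607 0.0244] jawyaw 13.58 ydir [ 5.e-04  2.e-04 -1.e+00] q [0.28 0.4  1.57 0.   1.17 0.04] F [ 0.7  1.3 -1.9] w 56.08589974353409
offset units [ 0.01  -0.006 -0.364]
rot units [-0.002  0.005  0.003]
```

View pics/h3.png

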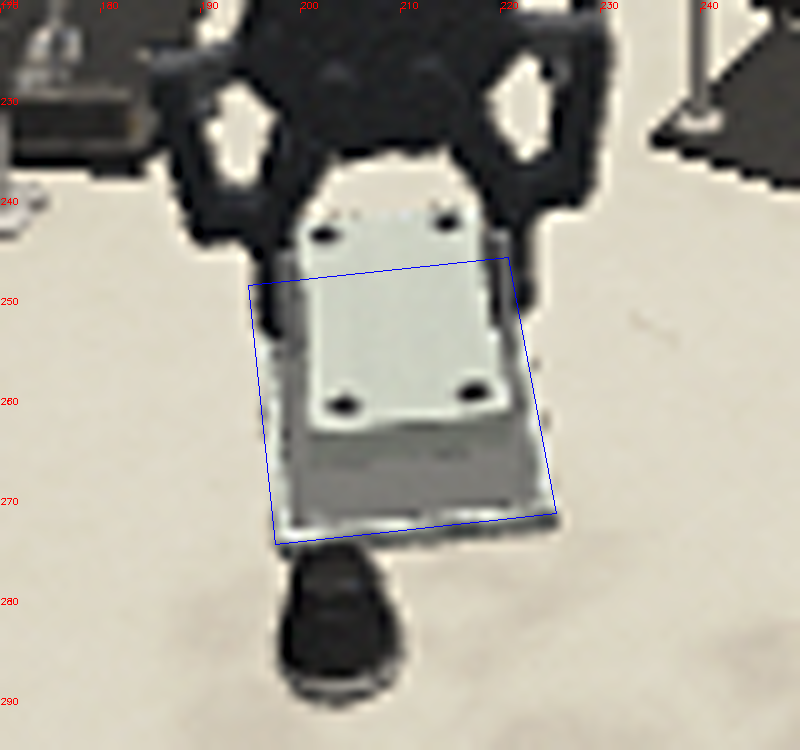

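```bash
python3 -c "
from h import *
print(pix('side',rect(.6446,.2604,.036,.058,.11,np.radians(13.6))), pix('side',rect(.6446,.2554,.036,.058,.11,np.radians(13.6)))[:1])"
```

```text
[[200.24417266 263.10179252]
 [220.16777404 260.92556524]
 [216.5282813  240.22727902]
 [197.84671614 242.15500869]] [[200.53655669 262.07237948]]
```

```bash
python3 -m jog '{"offset":[[0,0,-0.12],[0,0,-0.12],[0,0,-0.08],[0,0,-0.03],[0,0,0],[0,0,0]],"angular":[[0,0,0],[0,0,0],[0,0,0],[0,0,0],[0,0,0],[0,0,0]],"jaw":[40,40,40,40,40,40]}'
python3 -c "
from h import *
go(.6446,.2604,.0062,13.6)
crop('side',170,220,80,75,10,'pics/h4.png')"
```

```text
time: 32.0
tool_pos: [0.6438, 0.2606, 0.0065]
tool_rot: [0.556, -0.556, 0.437, -0.437]
contact_force: [0.1, -0.3, -2.1]
gripper_width: 0.659
t 32.0 pos [0.6438 0.2606 0.0065] jawyaw 13.58 ydir [ 2.e-04  1.e-04 -1.e+00] q [0.28 0.42 1.58 0.   1.14 0.04] F [ 0.1 -0.3 -2.1] w 56.24580133525549
offset units [ 0.015 -0.003 -0.007]
rot units [-0.001  0.002  0.004]
```

View pics/h4.png

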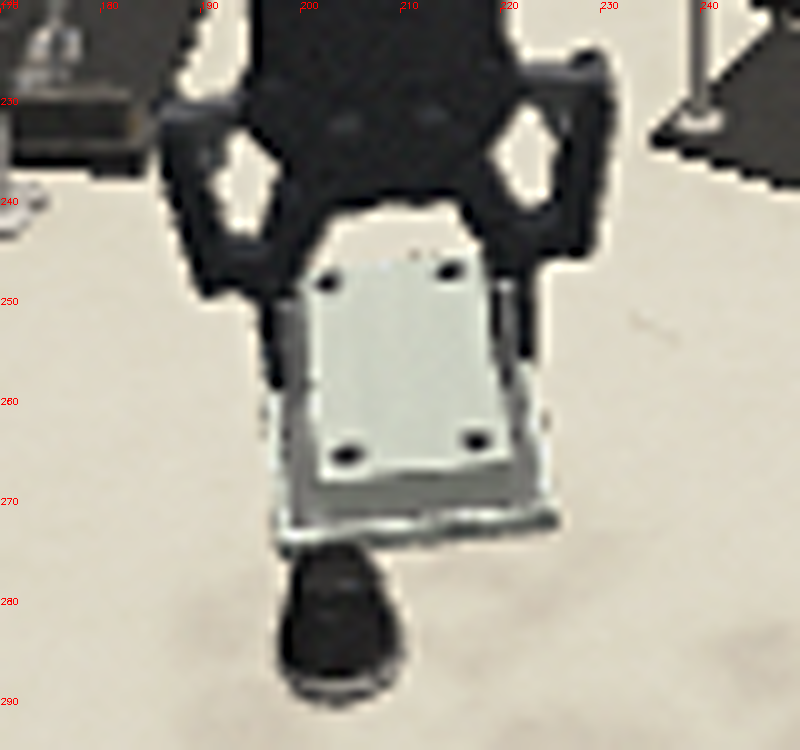

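Still carrying its weight (−2 N); lower slowly until contact.

```bash
python3 -m jog '{"offset":[[0,0,-0.015],[0,0,0],[0,0,0]],"angular":[[0,0,0],[0,0,0],[0,0,0]],"jaw":[40,40,40]}'
```

```text
time: 32.35
tool_pos: [0.6439, 0.2606, 0.0062]
tool_rot: [0.556, -0.556, 0.437, -0.437]
contact_force: [-1.2, -0.7, -0.1]
gripper_width: 0.656
```

```bash
python3 -m jog '{"offset":[[0,0,-0.005],[0,0,0],[0,0,0],[0,0,0],[0,0,0.05],[0,0,0.2],[0,0,0.4],[0,0,0.7],[0,0,0.9],[0,0,0.9],[0,0,0.7],[0,0,0]],"angular":[[0,0,0],[0,0,0],[0,0,0],[0,0,0],[0,0,0],[0,0,0],[0,0,0],[0,0,0],[0,0,0],[0,0,0],[0,0,0],[0,0,0]],"jaw":[40,65,80,85,85,85,85,85,85,85,85,85]}'
python3 -m jog '{"offset":[[0,-0.5,0],[0,-0.8,0],[0,-0.8,0],[-0.2,-0.8,0],[-0.3,-0.8,0],[-0.3,-0.5,0],[0,0,0],[0,0,0]],"angular":[[0,0,0],[0,0,0],[0,0,0],[0,0,0],[0,0,0],[0,0,0],[0,0,0],[0,0,0]],"jaw":[85,85,85,85,85,85,85,85]}'
python3 -c "
from h import *
st()
t=manip.grab_frame('top');s=manip.grab_frame('side')
d=[(rect(.6446,.2604,.0175,.058,.11,np.radians(13.6)),(0,0,255))]
crop('top',100,135,90,105,6,'pics/k1.png',t,d)
crop('top',270,185,120,55,6,'pics/k2.png',t)
crop('side',180,225,110,75,7,'pics/k3.png',s)"
```

```text
time: 33.55
tool_pos: [0.6475, 0.2617, 0.208]
tool_rot: [0.56, -0.551, 0.434, -0.44]
contact_force: [0.5, -0.2, 1.1]
gripper_width: 0.998
time: 34.35
tool_pos: [0.6036, 0.0504, 0.1981]
tool_rot: [0.556, -0.555, 0.438, -0.438]
contact_force: [0.0, 0.5, 0.8]
gripper_width: 0.993
t 34.35 pos [0.6036 0.0504 0.1981] jawyaw 13.51 ydir [ 2.e-04  5.e-04 -1.e+00] q [-0.04  0.03  1.69  0.    1.42 -0.28] F [0.  0.5 0.8] w 84.82553350063274
```

View pics/k1.png

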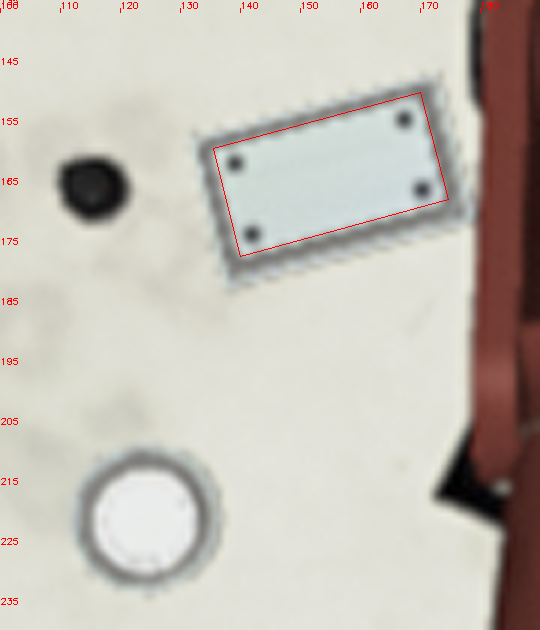

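View pics/k2.png

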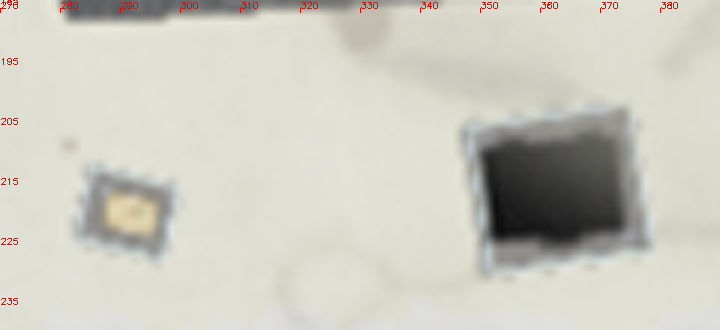

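View pics/k3.png

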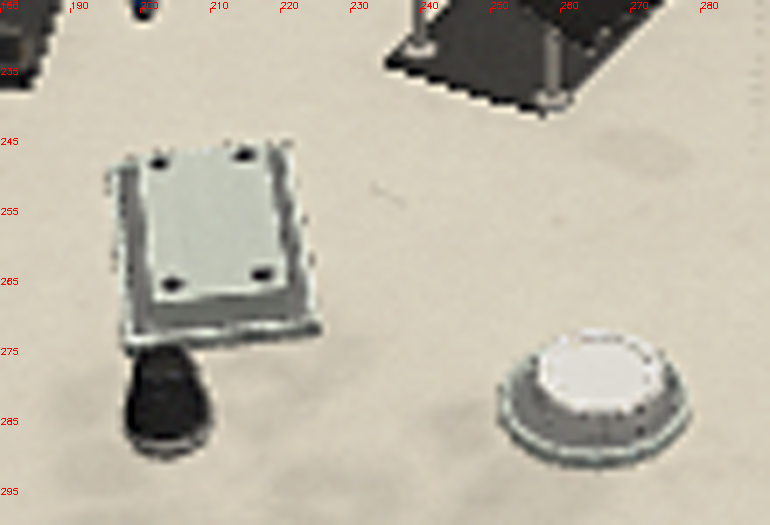

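```bash
python3 -c "
from h import *
y=np.radians(6.1);c,s=np.cos(y),np.sin(y)
for z,uv in ((.0035,[[349.8,209.5],[351.5,224.5]]),(.0255,[[372.3,206.5],[373.2,223.5]])):
  W=world('top',uv,z)[:,:2]-[.4642,-.3714]
  print(W@np.array([[c,-s],[s,c]]))
s=manip.grab_frame('side')
y=np.radians(4)
d=[(rect(.4642,-.3674,.0255,.05,.066,y),(0,255,0)),(rect(.4642,-.3674,.0035,.05,.066,y),(0,0,255))]
crop('side',258,150,32,30,20,'pics/k4.png',s,d)
crop('side',258,150,32,30,20,'pics/k5.png',s)
st()
"
```

```text
[[ 0.02511218  0.03400442]
 [-0.02105047  0.03611393]]
[[ 0.02384325 -0.03018237]
 [-0.02727252 -0.02450535]]
t 34.5 pos [0.6041 0.0516 0.1981] jawyaw 13.65 ydir [ 1.e-04  3.e-04 -1.e+00] q [-0.04  0.03  1.69  0.    1.42 -0.28] F [ 0.4 -0.  -0.7] w 84.66257242165959
```

View pics/k4.png

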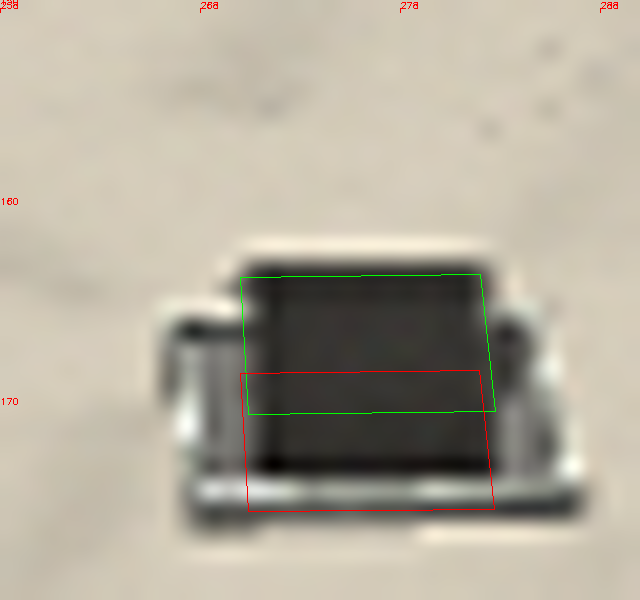

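View pics/k5.png

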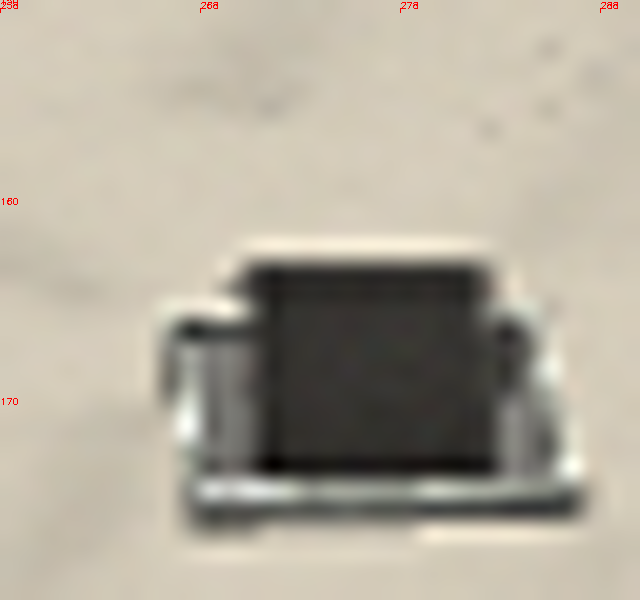

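```bash
python3 -c "
from h import *
print(manip.job_done()); print(manip.state()['time'])"
```

```text
the job is handed in; nothing more can be done
None
the job is handed in; nothing more can be done
```

I took the pile apart from the top down and lowered each piece into its own nest, then handed the job in at about 34.6 s of the 118 s allowed. The hand-in gave no verdict.

My last pictures, taken with the gripper open and about 0.2 m above the bench, showed:
- **Brass block, puck and plate:** each sits about centred and flat inside its rim, within roughly 3 mm of centre.
- **Parts box:** it sits about 4 mm off centre towards +y, against the 18 mm allowed. It lies inside the rim, but only about 3–4 mm from it on that side.
- **Loupe and thumb-stick module:** the robot never came near either. The loupe is unmoved in the last pictures. The module was last seen in place before the plate was carried away.

One check disagreed. While I lowered the box, the oblique side camera suggested it sat 4–5 mm towards −y in the grip, so I shifted it about 4 mm towards +y. The top view afterwards showed the shift was not needed, and it is the likely cause of the offset.

I could not measure the box's height or tilt directly. I judged it seated because no force built up as it was lowered, the release height matched the nest floor, and the front rim is fully visible in the pictures.

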